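# Unload and recharge the ring polisher

## Robot

A 6-joint arm with a two-finger parallel gripper is mounted at the origin on the work surface. World frame = base frame: x ahead of the robot, y to its left, z up, the work surface at z = 0. Lengths are in m, angles in degrees, forces in N, time in s.
With the tool pointing down it reaches from about 0.35 to 0.875 m from the base axis. Payload 4.2 kg.
Tool frame: the origin (TCP) lies between the finger pads; the fingertips stand 11 mm ahead of it and the grasp point (between the pads) lies 8 mm behind it; z points along the fingers, y is the line along which they close (so a half turn about z gives the same grasp; the last joint's range is limited). The gripper opens to 87 mm and grips with 3 to 60 N. Pads are 19 mm wide; open, the fingers measure 117 mm over their backs; the gripper's body (75 mm by 190 mm) begins 51 mm behind the grasp point.
Start: joints at [83.285, 22.042, 0.453, 0, -68.411, -14.817], TCP at [0.229, 0.581, 0.234] pointing down, gripper open.
Joint ranges: [-179.83, 179.83], [-69.29, 118.12], [-61.27, 80.66], [-181.25, 117.63], [-171.15, -9.14], [-177.46, 177.46]. Speed limits (degrees/s): [159.86, 159.86, 180, 180, 180, 180].

## Interface

Orientations are given as a 3x3 rotation matrix whose columns are the frame's x, y, z axes.
In Python, from workcell import r gives the robot as it stands. The module is installed in compiled form; this text tells all that it offers.
- The arm moves only by the tool move_arm, never from a script. Its argument "targets" is a list of rows, each a list of 7 numbers: the shift along the tool's x, y, z scaled (see below), then the turn, a rotation vector about the tool's x, y, z scaled (see below), then the closure, from 0 (fully open) to 1 (shut). A call has 1 to 5 rows; each row is the pose to reach, as a shift and turn from the pose commanded when the call began, along the tool's axes at that moment, turning the shorter way round; what a row does not reach only later rows make up. The controller multiplies each number of a shift by 100 mm and each number of a turn by 2 pi rad. A row lasts 1/12 s, in which the tool goes at most 41.7 mm and 7.16 degrees, less where a joint would pass 70% of its speed; a pose out of reach is approached as far as the arm can. A call with a number of a shift or a turn outside -1 to 1 is refused whole. A call with a gripper value outside its range is refused whole. The fingers move at their own pace and stop on an object; "newtons" is the grip in N (left out, the last holds). Time passes only in rows, so rows that repeat a pose let the fingers close. It gives the time, the measured TCP pose, the force, the opening and the grip force at its end, in the units of the state.
- r.observe(): the state, without advancing time (a new reading comes with each control period).
- r.camera(name): name is "scene" or "side" or "wrist"; returns the picture (400x640x3 uint8, red, green, blue); there is no depth.
- r.calibration(name): a dict with "camera_matrix" (3x3 intrinsics, pixels), "k1" (the pictures are not rectified: a ray, as slopes to the right and down, at radius r is drawn at 1 + k1 r^2 times it, then the intrinsics apply), "R" (3x3) and "t" (3): a world point X has camera coordinates R X + t. Camera axes: x right, y down, z forward; pixel columns grow to the right and rows downward; lengths in m; the calibration is good to about 2 mm. A picture is of the moment at which its call begins: read the wrist's pose just before it. calibration takes no time and is no camera call; for the wrist camera it gives the pose at the moment of the call.
- r.close_job(): hands the job in; it is judged then, once.
The state is a dict: "t": time; "joint_pos": joint angles; "dq": joint speeds; "joint_torque": joint torques, N m; "tool_pos": TCP position; "tool_rot": TCP orientation; "ft_force": force on the tool from outside, world axes, zero at the start; "torque": the same for the moment, N m; "gripper_width": finger opening in m; "grasp_force": force on a finger pad.
Only numpy, scipy, OpenCV 4.12 (cv2) and the standard library are available. Lean on these libraries where they do the work, as an engineer would, in place of code of your own. Each camera call takes 0.05 s, during which the arm holds its last target. There are 200 camera calls.

## Task

Clear the finished ring blanks out of the polisher's catch tray into the wooden tote, and recharge the polisher: pull the carton's folded spout right out while the carton lies on its cork mat, then tip the carton to pour all its balls into the bowl, and lay it back flat on the mat with the spout left out. When every blank is in the tote, every ball in the bowl and the carton back, push the switch lever fully over to start the polisher; leave the other things on the bench alone.

Things in the scene. Friction and masses are not known exactly. Their poses are not given: they have to be found in the camera images.
- bowl_rim (a point): Centre of the mouth of the polisher's round plastic bowl, 80 mm above the table. The bowl is 172 mm across outside at the rim (162 mm inside), narrows to 122 mm inside at its floor, 54 mm below the rim, and is open on top with nothing in it. Axes of the polisher: +x away from the robot, +y left, x axis turned with the machine by up to 0.12 rad. The grey housing under the bowl is 200 mm square and 20 mm high.
- tray_floor (a point): Centre of the inner floor of the polisher's catch tray: a 180 mm square steel tray to the right of the bowl (its near edge some 50 mm from the bowl's rim), fixed to the machine, floor 4 mm above the table, lip only 5 mm above the floor.
- tote: Open wooden tote, 105 x 150 mm outside (x, y), 42 mm high, 4 mm walls and about 4 mm floor; it does not move. Origin under its centre, at table height.
- mat: Thin cork mat 170 x 100 mm, 3 mm thick, fixed; the carton's place. Origin at its centre at table height.
- carton: Card carton lying flat on the mat, 110 mm long (x), 56 mm wide (y), 66 mm high, 3 mm walls, a clear window in its top; about 130 to 210 g, with 3 to 6 balls loose inside. Origin at the centre of its underside; its -x end, towards the robot, is the open end closed by the folded spout; z up. It can be gripped across its 56 mm width from above, at the middle of its length.
- spout (a joint): Fold-out spout of the carton, rad: 0 folded shut, 1.2 fully out (stop). It is hinged along the lower edge of the carton's -x end and swings outward and down, away from the carton; friction (about 0.03 N m) holds it where it is left. When fully out it is a chute with side cheeks that still rises 0.37 rad (21 deg) towards its lip when the carton is level, so the carton must be tipped, spout end down, by well over that (0.6 to 0.7 rad is enough) for the balls to roll out.
- spout_hinge (a point): Middle of the spout's hinge line, at carton x = -55 mm, 2 mm above its underside. The axes turn with the spout: z runs up the panel, x points to the panel's inner side.
- spout_tab (a point): Top end of the spout's pull tab, 84 mm from the hinge line along the panel. The tab is a folded card piece 30 mm wide and 8 mm thick standing 18 mm above the carton's top when shut (its inner face in line with the carton's end), so it can be hooked from behind over the carton's top or pinched from above. The panel below it is 50 mm wide, 3 mm thick.
- switch (a joint): Lever switch of the polisher, rad: near 0 is off (leans to the machine's -x, towards the robot), 1.0 is on (pushed over to +x); light friction keeps it where it is left.
- switch_tip (a point): Tip of that 50 mm switch lever, left of the bowl on the machine's housing. The lever swings in the machine's x-z plane.
- blank1: Finished ring blank: plain wide-band metal ring, 26 mm outside, 20 mm inside, 14 mm high, 18 g, lying flat in the catch tray at the start; origin at the centre of its underside. Absent in some runs (3 or 4 are present).
- blank2: Finished ring blank: plain wide-band metal ring, 26 mm outside, 20 mm inside, 14 mm high, 18 g, lying flat in the catch tray at the start; origin at the centre of its underside. Absent in some runs (3 or 4 are present).
- blank3: Finished ring blank: plain wide-band metal ring, 26 mm outside, 20 mm inside, 14 mm high, 18 g, lying flat in the catch tray at the start; origin at the centre of its underside. Absent in some runs (3 or 4 are present).
- blank4: Finished ring blank: plain wide-band metal ring, 26 mm outside, 20 mm inside, 14 mm high, 18 g, lying flat in the catch tray at the start; origin at the centre of its underside. Absent in some runs (3 or 4 are present).
- ball1: White ceramic polishing ball, 16 mm across, 11 g, in the carton at the start; origin at its centre. Absent in some runs (3 to 6 are present).
- ball2: White ceramic polishing ball, 16 mm across, 11 g, in the carton at the start; origin at its centre. Absent in some runs (3 to 6 are present).
- ball3: White ceramic polishing ball, 16 mm across, 11 g, in the carton at the start; origin at its centre. Absent in some runs (3 to 6 are present).
- ball4: White ceramic polishing ball, 16 mm across, 11 g, in the carton at the start; origin at its centre. Absent in some runs (3 to 6 are present).
- ball5: White ceramic polishing ball, 16 mm across, 11 g, in the carton at the start; origin at its centre. Absent in some runs (3 to 6 are present).
- ball6: White ceramic polishing ball, 16 mm across, 11 g, in the carton at the start; origin at its centre. Absent in some runs (3 to 6 are present).
- ring_cone: Bystander to be left alone: pink glass ring cone, 60 mm foot, 88 mm high. Origin under its centre.
- ring_stand: Bystander to be left alone: silver ring stand, 64 mm foot, 68 mm high. Origin under its centre.
- ring_clamp: Bystander to be left alone: bone-handled ring clamp, 115 mm long, 24 mm wide, 20 mm high, lying down. Origin under its centre.
- finger_gauge: Bystander to be left alone: bunch of steel finger gauges, 70 mm across, 12 mm high. Origin under its centre.

How it is judged:
By the outcome, as a careful person would: the job done as asked, in the order asked, and still so for the second after the job is handed in, with the robot touching nothing.
Of blank1, blank2, blank3, blank4 only 3 to 4 are there at a start; the rules pass over those that are not, and their reading is None.
Of ball1, ball2, ball3, ball4, ball5, ball6 only 3 to 6 are there at a start; the rules pass over those that are not, and their reading is None.
At some moment in a run one of blank1, blank2, blank3, blank4 may be knocked a few centimetres aside while the robot is not near it.
It also fails if it takes over 200 s, if anything falls off the work surface, if the arm or the gripper's body presses on something with over 40 N, if the wrist force passes 120 N, or if a joint passes its speed limit or range.

## Working session

There is one attempt and no reset: what is moved stays moved. The work goes in short steps, Python scripts to look and compute and a tool call to move; the robot and the scene stay as the last step left them, time stands still between calls to the robot, and variables do not carry over. Pictures are saved under pics/ and viewed, at most 14 in all, crops included, and the job is handed in when it is done.

Besides the shell and the picture viewer there is one more tool, called after "Call:" as name(argument=value, ...) on one line, values as JSON. move_arm: Moves the arm, as the interface text tells. Shifts and turns lie within -1 to 1; 1 stands for 100 mm of shift or 2 pi rad of turn. Its arguments: {"type":"object","properties":{"targets":{"type":"array","items":{"type":"array","items":{"type":"number","minimum":-1,"maximum":1}}},"newtons":{"type":"number"}},"required":["targets"]}

```bash
mkdir -p pics
cat > h.py <<'E'
import numpy as np, cv2
from workcell import r
np.set_printoptions(precision=4,suppress=True)
def snap(cam,name,crop=None,scale=1):
    im=r.camera(cam)[:,:,::-1]
    if crop: x0,y0,x1,y1=crop; im=im[y0:y1,x0:x1]
    im=cv2.resize(im,None,fx=scale,fy=scale,interpolation=cv2.INTER_CUBIC)
    cv2.imwrite('pics/'+name+'.png',im)
def ray(cam,u,v,c=None):
    c=c or r.calibration(cam); K=np.array(c['camera_matrix']);R=np.array(c['R']);t=np.array(c['t'])
    d=np.array([(u-K[0,2])/K[0,0],(v-K[1,2])/K[1,1]]);s=d.copy()
    for _ in range(20): s=d/(1+c['k1']*(s@s))
    return -R.T@t, R.T@np.array([s[0],s[1],1])
def pz(cam,u,v,z,c=None):
    o,d=ray(cam,u,v,c); return o+d*(z-o[2])/d[2]
def proj(cam,X,c=None):
    c=c or r.calibration(cam); K=np.array(c['camera_matrix']);p=np.array(c['R'])@X+np.array(c['t'])
    s=p[:2]/p[2]; s=s*(1+c['k1']*(s@s)); return K[:2,:2]@s+K[:2,2]
E
python3 - <<'E'
from h import *
o=r.observe();print(o)
for c in ('scene','side','wrist'):
    k=r.calibration(c);print(c,k['camera_matrix'],k['k1'],'pos',-np.array(k['R']).T@np.array(k['t']));snap(c,c+'0',scale=1.25)
E
```

```text
{'t': 0.0, 'joint_pos': array([ 83.2851,  22.0915,   0.3813,  -0.0278, -68.4102, -14.8172]), 'dq': array([-0.0341, -0.0065,  0.0502, -0.0434,  0.0195, -0.0008]), 'joint_torque': array([  0.0001, -39.0665,  18.7406,   4.22  ,   0.0109,  -0.0002]), 'tool_pos': array([0.2292, 0.5809, 0.2325]), 'tool_rot': array([[ 0.9301, -0.3672, -0.0007],
       [-0.3672, -0.9301, -0.002 ],
       [ 0.0001,  0.0021, -1.    ]]), 'ft_force': array([ 0.605 , -0.4875,  0.1221]), 'torque': array([ 0.008 ,  0.0392, -0.0309]), 'grasp_force': 0.0, 'gripper_width': 0.0871094828138886}
scene [[372.2728   0.     319.0043]
 [  0.     372.2728 199.3361]
 [  0.       0.       1.    ]] -0.033047938961732304 pos [ 0.9206 -0.4395  0.7978]
side [[465.9392   0.     325.4681]
 [  0.     465.9392 198.1961]
 [  0.       0.       1.    ]] -0.042850477139832456 pos [ 0.4795 -0.7955  0.7122]
wrist [[304.1091   0.     322.7476]
 [  0.     304.1091 199.0167]
 [  0.       0.       1.    ]] -0.023720238734861825 pos [0.2898 0.5578 0.3834]
```

View pics/scene0.png

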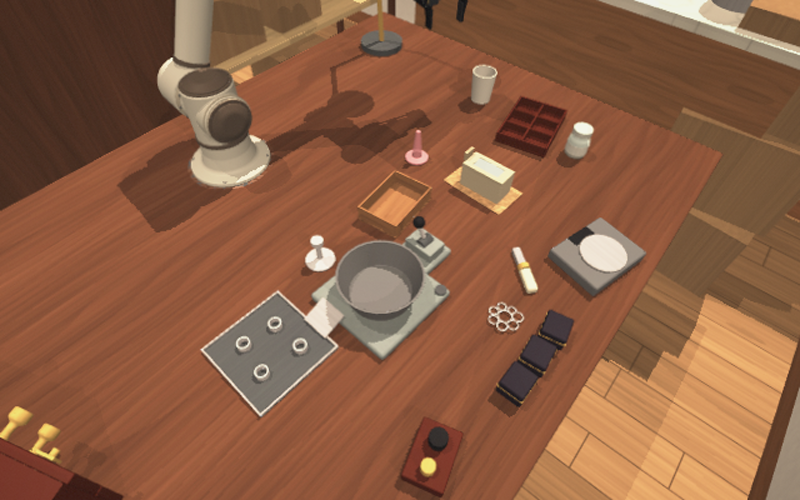

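View pics/side0.png

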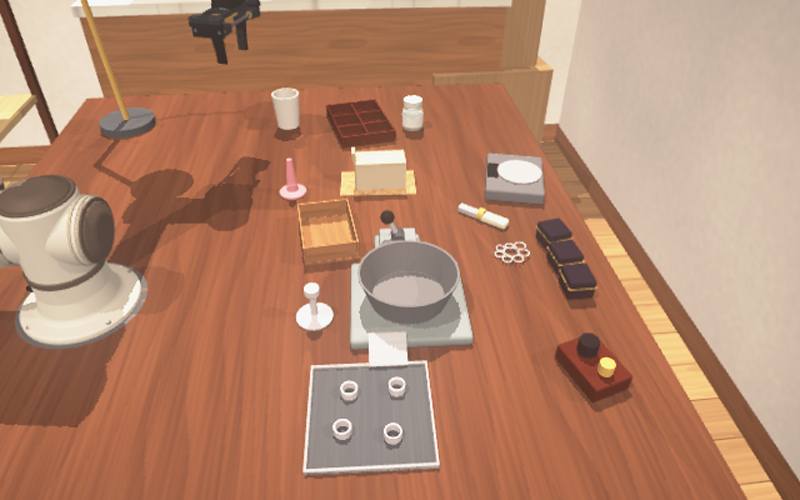

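Both views show four blanks in the tray: side (1.25x) at (349,390), (397,386), (342,429), (393,433). The carton is on its mat near side (381,172), the tote at (328,232), the bowl at (408,280) and the switch knob at (387,217). The cone and stand are close by.

Run:
```python
from h import *
c=r.calibration('side');d=r.calibration('scene')
S=[(349,390),(397,386),(342,429),(393,433)];C=[(275,324),(243,344),(300,346),(261,373)]
f=lambda cam,p,z,k:pz(cam,p[0]/1.25,p[1]/1.25,z,k)[:2]
print('blanks side',[f('side',p,.011,c) for p in S]);print('scene',[f('scene',p,.011,d) for p in C])
print('tray',[f('side',p,.009,c) for p in [(312,367),(428,363),(438,466),(305,470)]],[f('scene',p,.009,d) for p in [(278,293),(337,348),(261,413),(203,350)]])
print('tote top',[f('side',p,.042,c) for p in [(299,204),(352,201),(357,248),(305,251)]],[f('scene',p,.042,d) for p in [(395,172),(431,184),(394,222),(360,204)]])
print('bowl rim side L,R,far,near',[f('side',p,.08,c) for p in [(358,282),(460,281),(408,241),(410,321)]])
print('scene',[f('scene',p,.08,d) for p in [(336,277),(425,280),(381,241),(381,319)]])
print('mat',[f('side',p,.003,c) for p in [(340,194),(416,193),(413,172),(344,173)]],[f('scene',p,.003,d) for p in [(445,181),(500,211),(522,193)]])
print('cone,stand,clamp,gauge',[f('side',p,.0,c) for p in [(293,192),(315,317),(483,218),(512,253)]])
print('knob',ray('side',387/1.25,217/1.25,c),ray('scene',419/1.25,222/1.25,d))
a=r.camera('side');b=r.camera('scene')
A=cv2.resize(a[105:215,260:350,::-1],None,fx=4.4,fy=4.4,interpolation=2);B=cv2.resize(b[110:220,320:430,::-1],None,fx=4.4,fy=4.4,interpolation=2)
cv2.imwrite('pics/cr1.png',cv2.resize(np.hstack([A[:484],B[:484]]),(800,int(484*800/(A.shape[1]+B.shape[1])))))
print(A.shape,B.shape)
```

```text
blanks side [array([ 0.4637, -0.2455]), array([ 0.5353, -0.2451]), array([ 0.4517, -0.312 ]), array([ 0.5219, -0.3255])]
scene [array([ 0.463 , -0.2446]), array([ 0.4504, -0.3114]), array([ 0.5337, -0.245 ]), array([ 0.5204, -0.3265])]
tray [array([ 0.4083, -0.1944]), array([ 0.5879, -0.2039]), array([ 0.5767, -0.3808]), array([ 0.4015, -0.369 ])] [array([ 0.4119, -0.1935]), array([ 0.5877, -0.2025]), array([ 0.5755, -0.3729]), array([ 0.403 , -0.3673])]
tote top [array([0.3783, 0.2097]), array([0.4865, 0.2108]), array([0.49  , 0.0537]), array([0.3945, 0.0537])] [array([0.3801, 0.2074]), array([0.4708, 0.2313]), array([0.483 , 0.0829]), array([0.3897, 0.0743])]
bowl rim side L,R,far,near [array([ 0.4871, -0.0837]), array([ 0.6531, -0.0972]), array([0.5804, 0.0171]), array([ 0.5612, -0.1797])]
scene [array([ 0.5128, -0.1207]), array([ 0.6441, -0.0167]), array([0.5185, 0.0007]), array([ 0.6369, -0.1334])]
mat [array([0.4615, 0.2997]), array([0.63  , 0.2885]), array([0.6341, 0.3789]), array([0.4726, 0.3888])] [array([0.4674, 0.2974]), array([0.6267, 0.3002]), array([0.635 , 0.3875])]
cone,stand,clamp,gauge [array([0.3569, 0.3222]), array([ 0.4108, -0.0767]), array([0.7601, 0.1844]), array([0.7918, 0.0628])]
knob (array([ 0.4795, -0.7955,  0.7122]), array([ 0.0641,  0.815 , -0.5793])) (array([ 0.9206, -0.4395,  0.7978]), array([-0.3896,  0.5489, -0.7431]))
(484, 396, 3) (484, 484, 3)
```

View pics/cr1.png

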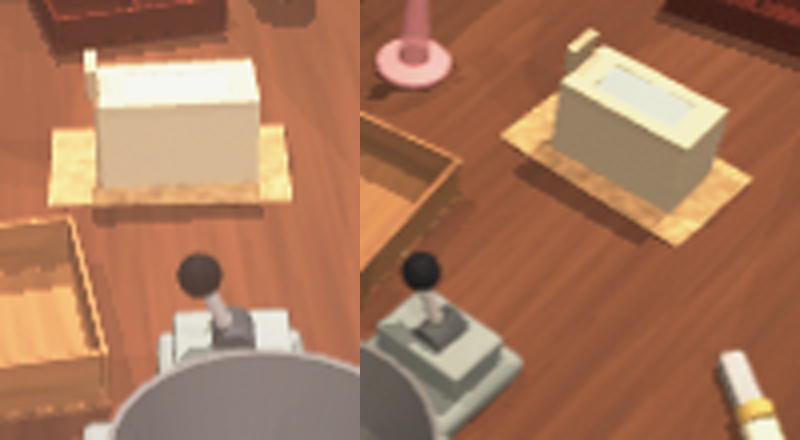

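Run:
```python
from h import *
c=r.calibration('side');d=r.calibration('scene')
a=lambda p,z:pz('side',260+p[0]/4,105+p[1]/4,z,c)[:2]
b=lambda p,z:pz('scene',320+(p[0]-360)/4,110+p[1]/4,z,d)[:2]
print('top FL FR BR BL',[a(p,.069) for p in [(96,104),(259,100),(251,60),(97,64)]],[b(p,.069) for p in [(560,92),(714,137),(727,108),(603,48)]])
print('bottom',[a(p,.003) for p in [(98,187),(259,185)]],[b(p,.003) for p in [(554,147),(673,210)]])
print('mat',[a(p,.003) for p in [(47,206),(292,204),(285,124),(53,128)]],[b(p,.003) for p in [(501,134),(678,245),(750,178)]])
def tri(p,q):
    o1,d1=ray('side',260+p[0]/4,105+p[1]/4,c);o2,d2=ray('scene',320+(q[0]-360)/4,110+q[1]/4,d)
    s=np.linalg.lstsq(np.c_[d1,-d2],o2-o1,rcond=None)[0];x,y=o1+d1*s[0],o2+d2*s[1];return (x+y)/2,np.linalg.norm(x-y)
print('knob',tri((200,275),(422,271)),'pivot',tri((232,328),(440,328)))
print('tab top',tri((90,53),(582,38)))
```

```text
top FL FR BR BL [array([0.498 , 0.3153]), array([0.609 , 0.3109]), array([0.6095, 0.3671]), array([0.501 , 0.3708])] [array([0.506 , 0.3041]), array([0.6175, 0.3377]), array([0.6084, 0.3708]), array([0.5017, 0.3668])]
bottom [array([0.4967, 0.3142]), array([0.6094, 0.3066])] [array([0.5019, 0.3159]), array([0.6087, 0.3189])]
mat [array([0.4607, 0.2932]), array([0.6296, 0.2804]), array([0.6377, 0.3878]), array([0.4671, 0.3973])] [array([0.4621, 0.3006]), array([0.6309, 0.2908]), array([0.635 , 0.3869])]
knob (array([0.5492, 0.0852, 0.0865]), np.float64(0.0014763611249464961)) pivot (array([0.5683, 0.0833, 0.0473]), np.float64(0.00016129479071798954))
tab top (array([0.4965, 0.3405, 0.0933]), np.float64(0.002238284976444928))
```

Call:
move_arm(targets=[[0,0,0,0,0,-0.02,0.45],[0,0,0,0,0,-0.04,0.45],[0,0,0,0,0,-0.06,0.45],[0,0,0,0,0,-0.06,0.45]])

```text
t: 0.58
tool_pos: [0.2293, 0.5813, 0.2333]
tool_rot: [[1.0, 0.003, -0.0], [0.003, -1.0, -0.0], [-0.0, 0.0, -1.0]]
ft_force: [0.4, 0.4, 0.2]
gripper_width: 0.0679
grasp_force: 0.0
```

Call:
move_arm(targets=[[0.26,0.92,0.09,0,0,0,0.45],[0.26,0.92,0.09,0,0,0,0.45],[0.26,0.92,0.09,0,0,0,0.45]])

```text
t: 0.83
tool_pos: [0.2556, 0.4844, 0.2236]
tool_rot: [[1.0, -0.004, -0.002], [-0.004, -1.0, -0.004], [-0.002, 0.004, -1.0]]
ft_force: [-0.3, -0.9, -0.2]
gripper_width: 0.051
grasp_force: 0.0
```

Call:
move_arm(targets=[[0.26,0.92,0.09,0,0,0,0.45],[0.26,0.92,0.09,0,0,0,0.45],[0.26,0.92,0.09,0,0,0,0.45]])

```text
t: 1.08
tool_pos: [0.2815, 0.3924, 0.215]
tool_rot: [[1.0, -0.005, -0.002], [-0.005, -1.0, -0.003], [-0.002, 0.003, -1.0]]
ft_force: [0.1, 0.3, -0.2]
gripper_width: 0.0482
grasp_force: 0.0
```

Call:
move_arm(targets=[[0.26,0.92,0,0,0,0,0.45],[0.26,0.92,0,0,0,0,0.45],[0.26,0.92,0,0,0,0,0.45]])

```text
t: 1.33
tool_pos: [0.3075, 0.3011, 0.2155]
tool_rot: [[1.0, -0.004, -0.001], [-0.004, -1.0, -0.002], [-0.001, 0.002, -1.0]]
ft_force: [-0.4, -0.6, -0.3]
gripper_width: 0.0479
grasp_force: 0.0
```

Call:
move_arm(targets=[[0.26,0.92,0,0,0,0,0.45],[0.26,0.92,0,0,0,0,0.45],[0.26,0.92,0,0,0,0,0.45]])

```text
t: 1.58
tool_pos: [0.3336, 0.2099, 0.2156]
tool_rot: [[1.0, -0.004, -0.001], [-0.004, -1.0, -0.001], [-0.001, 0.001, -1.0]]
ft_force: [0.5, -0.5, -0.6]
gripper_width: 0.0478
grasp_force: 0.0
```

Call:
move_arm(targets=[[0.26,0.92,0,0,0,0,0.45],[0.26,0.92,0,0,0,0,0.45],[0.26,0.92,0,0,0,0,0.45]])

```text
t: 1.83
tool_pos: [0.3599, 0.1183, 0.2157]
tool_rot: [[1.0, -0.005, -0.0], [-0.005, -1.0, -0.0], [-0.0, 0.0, -1.0]]
ft_force: [-0.2, 0.4, -0.6]
gripper_width: 0.0476
grasp_force: 0.0
```

Call:
move_arm(targets=[[0.26,0.92,0,0,0,0,0.45],[0.26,0.92,0,0,0,0,0.45],[0.26,0.92,0,0,0,0,0.45]])

```text
t: 2.08
tool_pos: [0.3866, 0.0264, 0.2159]
tool_rot: [[1.0, -0.005, 0.0], [-0.005, -1.0, -0.0], [0.0, 0.0, -1.0]]
ft_force: [-0.0, -0.1, 0.1]
gripper_width: 0.0479
grasp_force: 0.0
```

Call:
move_arm(targets=[[0.26,0.92,0.1,0,0,0,0.45],[0.26,0.92,0.1,0,0,0,0.45],[0.26,0.92,0.1,0,0,0,0.45]])

```text
t: 2.33
tool_pos: [0.413, -0.0657, 0.2053]
tool_rot: [[1.0, -0.005, -0.0], [-0.005, -1.0, -0.001], [-0.0, 0.001, -1.0]]
ft_force: [0.0, 0.6, -0.0]
gripper_width: 0.0478
grasp_force: 0.0
```

Call:
move_arm(targets=[[0.26,0.92,0.1,0,0,0,0.45],[0.26,0.92,0.1,0,0,0,0.45],[0.26,0.92,0.1,0,0,0,0.45]])

```text
t: 2.58
tool_pos: [0.4396, -0.1579, 0.1951]
tool_rot: [[1.0, -0.005, 0.0], [-0.005, -1.0, -0.001], [0.0, 0.001, -1.0]]
ft_force: [0.2, 0.2, 0.2]
gripper_width: 0.0476
grasp_force: 0.0
```

Call:
move_arm(targets=[[0.26,0.92,0.1,0,0,0,0.45],[0.26,0.92,0.1,0,0,0,0.45],[0.26,0.92,0.1,0,0,0,0.45]])

```text
t: 2.83
tool_pos: [0.4658, -0.2503, 0.1848]
tool_rot: [[1.0, -0.004, 0.0], [-0.004, -1.0, -0.001], [0.0, 0.001, -1.0]]
ft_force: [0.2, -0.2, 0.6]
gripper_width: 0.0481
grasp_force: 0.0
```

Run:
```python
from h import *
print(r.observe()['tool_pos']);k=r.calibration('wrist');snap('wrist','w1')
for X in [(.4634,-.245,.018),(.4512,-.3118,.018),(.5347,-.245,.018),(.5213,-.326,.018)]: print(proj('wrist',np.array(X),k))
```

```text
[ 0.4658 -0.2503  0.1848]
[318.6564 188.5985]
[380.7426 199.3839]
[318.084  119.6782]
[397.3333 132.8758]
```

View pics/w1.png

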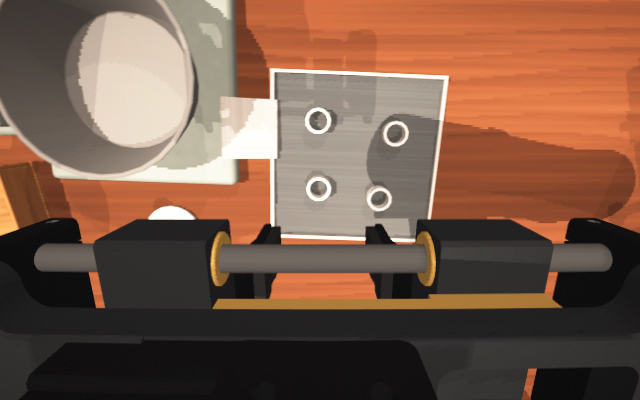

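The wrist view shows the four rings at (318,188), (378,198), (318,120) and (396,133), which agrees with the two fixed cameras within 2 px. I'll take the first ring.

Call:
move_arm(targets=[[-0.024,-0.053,0.9,0,0,0,0.45],[-0.024,-0.053,0.9,0,0,0,0.45],[-0.024,-0.053,0.9,0,0,0,0.45]])

```text
t: 3.13
tool_pos: [0.4572, -0.2392, 0.0899]
tool_rot: [[1.0, -0.003, -0.012], [-0.003, -1.0, 0.004], [-0.012, -0.004, -1.0]]
ft_force: [-2.0, -0.5, -0.4]
gripper_width: 0.0482
grasp_force: 0.0
```

Call:
move_arm(targets=[[0,0,0.4,0,0,0,0.45],[0,0,0.6,0,0,0,0.45],[0,0,0.77,0,0,0,0.45],[0,0,0.77,0,0,0,0.45]])

```text
t: 3.47
tool_pos: [0.4617, -0.2404, 0.0172]
tool_rot: [[1.0, 0.001, -0.003], [0.001, -1.0, 0.0], [-0.003, -0.0, -1.0]]
ft_force: [-0.5, -0.1, 0.4]
gripper_width: 0.0478
grasp_force: 0.0
```

Call:
move_arm(targets=[[0,0,0,0,0,0,1],[0,0,0,0,0,0,1],[0,0,0,0,0,0,1],[0,0,0,0,0,0,1],[0,0,0,0,0,0,1]], newtons=15)

```text
t: 3.88
tool_pos: [0.4626, -0.2412, 0.0198]
tool_rot: [[1.0, 0.001, 0.002], [0.001, -1.0, -0.001], [0.002, 0.001, -1.0]]
ft_force: [-1.1, 1.5, 4.4]
gripper_width: 0.0244
grasp_force: 15.0
```

Call:
move_arm(targets=[[0,0,-0.4,0,0,0,1],[0,0,-0.8,0,0,0,1],[0,0,-1,0,0,0,1],[0,0,-1,0,0,0,1]])

```text
t: 4.22
tool_pos: [0.4653, -0.242, 0.1243]
tool_rot: [[1.0, 0.002, 0.011], [0.002, -1.0, -0.003], [0.011, 0.003, -1.0]]
ft_force: [-0.0, -0.3, -0.6]
gripper_width: 0.0248
grasp_force: 15.0
```

Call:
move_arm(targets=[[-0.13,-0.88,0,0,0,0,1],[-0.13,-0.88,0,0,0,0,1],[-0.13,-0.88,0,0,0,0,1]])

```text
t: 4.47
tool_pos: [0.4467, -0.1497, 0.1184]
tool_rot: [[1.0, 0.004, -0.002], [0.004, -1.0, 0.001], [-0.002, -0.001, -1.0]]
ft_force: [-0.4, 0.2, 0.2]
gripper_width: 0.0248
grasp_force: 15.0
```

Call:
move_arm(targets=[[-0.13,-0.88,0,0,0,0,1],[-0.13,-0.88,0,0,0,0,1],[-0.13,-0.88,0,0,0,0,1]])

```text
t: 4.72
tool_pos: [0.4345, -0.0614, 0.1185]
tool_rot: [[1.0, 0.006, -0.0], [0.006, -1.0, 0.001], [-0.0, -0.001, -1.0]]
ft_force: [-0.5, 0.3, 0.1]
gripper_width: 0.0252
grasp_force: 15.0
```

Call:
move_arm(targets=[[-0.13,-0.88,0,0,0,0,1],[-0.13,-0.88,0,0,0,0,1],[-0.13,-0.88,0,0,0,0,1]])

```text
t: 4.97
tool_pos: [0.4223, 0.0267, 0.1188]
tool_rot: [[1.0, 0.007, 0.001], [0.007, -1.0, 0.001], [0.001, -0.001, -1.0]]
ft_force: [-0.4, -1.1, 0.2]
gripper_width: 0.0248
grasp_force: 15.0
```

Call:
move_arm(targets=[[-0.13,-0.88,0,0,0,0,1],[-0.13,-0.88,0,0,0,0,1],[-0.13,-0.88,0,0,0,0,1],[-0.13,-0.88,0,0,0,0,1]])

```text
t: 5.3
tool_pos: [0.4094, 0.1126, 0.1185]
tool_rot: [[1.0, 0.005, 0.0], [0.005, -1.0, 0.0], [0.0, -0.0, -1.0]]
ft_force: [-0.6, 0.2, -0.3]
gripper_width: 0.0246
grasp_force: 15.0
```

Run:
```python
from h import *
print(r.observe()['tool_pos']);snap('wrist','w2');snap('side','s2',(200,130,420,400),2.2)
```

```text
[0.4094 0.1126 0.1185]
```

View pics/w2.png

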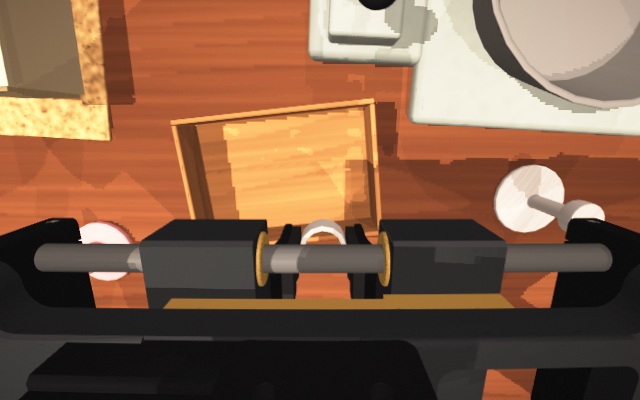

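Wrist view: the ring is held at (323,235), and the tote's far top corners are at (172,121) and (374,100), slightly yawed. The cone is at lower left, the stand at right.

Run:
```python
from h import *
k=r.calibration('wrist')
p=[pz('wrist',u,v,.042,k)[:2] for u,v in [(172,121),(374,100)]]
print(p,np.linalg.norm(p[1]-p[0]));e=(p[0]-p[1]);e/=np.linalg.norm(e);m=(p[0]+p[1])/2
print('centre',m+np.array([-e[1],e[0]])*.0525,'yaw',-np.arctan2(e[0],e[1]))
print('ring held ctr',pz('wrist',323,235,.112,k))
```

```text
[array([0.476 , 0.2211]), array([0.4904, 0.0748])] 0.14704749183350962
centre [0.431  0.1428] yaw 0.09806548110555194
ring held ctr [0.4147 0.1111 0.112 ]
```

Call:
move_arm(targets=[[0.02,-0.06,0.4,0,0,0,1],[0.02,-0.06,0.7,0,0,0,1],[0.02,-0.06,0.86,0,0,0,1],[0.02,-0.06,0.86,0,0,0,1]])

```text
t: 5.73
tool_pos: [0.4092, 0.1135, 0.0295]
tool_rot: [[1.0, -0.002, -0.007], [-0.002, -1.0, -0.005], [-0.007, 0.005, -1.0]]
ft_force: [-0.5, -1.0, 0.6]
gripper_width: 0.0247
grasp_force: 15.0
```

Call:
move_arm(targets=[[0,0,0,0,0,0,0.58],[0,0,0,0,0,0,0.58],[0,0,0,0,0,0,0.58]])

```text
t: 5.98
tool_pos: [0.4126, 0.117, 0.0339]
tool_rot: [[1.0, 0.0, 0.003], [0.0, -1.0, 0.002], [0.003, -0.002, -1.0]]
ft_force: [0.5, -0.4, 1.0]
gripper_width: 0.0345
grasp_force: 0.0
```

Call:
move_arm(targets=[[0,0,-0.4,0,0,0,0.58],[0,0,-0.8,0,0,0,0.45],[0,0,-1,0,0,0,0.45],[0,0,-1,0,0,0,0.45]])

```text
t: 6.32
tool_pos: [0.4149, 0.1188, 0.1386]
tool_rot: [[1.0, 0.002, 0.012], [0.002, -1.0, 0.008], [0.012, -0.008, -1.0]]
ft_force: [0.1, 0.2, 0.5]
gripper_width: 0.0459
grasp_force: 0.0
```

Run:
```python
from h import *
print(r.observe()['tool_pos']);snap('side','s3',(200,130,420,400),2.2)
```

```text
[0.4149 0.1188 0.1386]
```

View pics/s3.png

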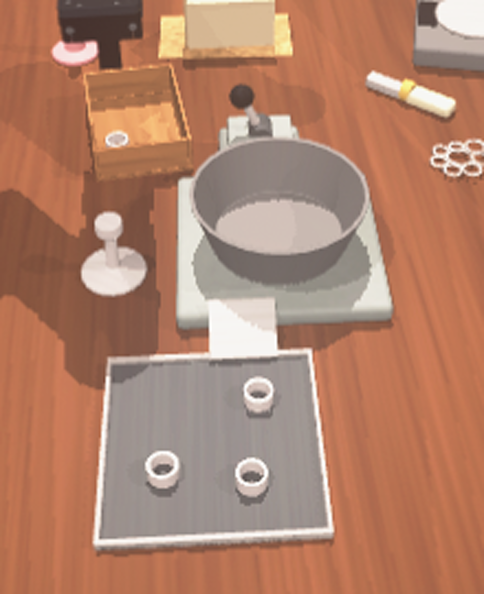

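Ring 1 lies in the tote at crop (117,140). The other three have not moved: crop (258,395), (162,469), (252,477). Going for the second.

Call:
move_arm(targets=[[0.08,0.86,0,0,0,0,0.45],[0.08,0.86,0,0,0,0,0.45],[0.08,0.86,0,0,0,0,0.45]])

```text
t: 6.62
tool_pos: [0.4179, 0.0266, 0.132]
tool_rot: [[1.0, -0.004, -0.003], [-0.004, -1.0, -0.001], [-0.003, 0.001, -1.0]]
ft_force: [-0.5, -0.8, -0.1]
gripper_width: 0.0477
grasp_force: 0.0
```

Call:
move_arm(targets=[[0.08,0.86,0,0,0,0,0.45],[0.08,0.86,0,0,0,0,0.45],[0.08,0.86,0,0,0,0,0.45]])

```text
t: 6.87
tool_pos: [0.4267, -0.0595, 0.1321]
tool_rot: [[1.0, -0.005, -0.002], [-0.005, -1.0, -0.001], [-0.002, 0.001, -1.0]]
ft_force: [0.5, 0.6, -0.8]
gripper_width: 0.048
grasp_force: 0.0
```

Call:
move_arm(targets=[[0.08,0.86,0,0,0,0,0.45],[0.08,0.86,0,0,0,0,0.45],[0.08,0.86,0,0,0,0,0.45]])

```text
t: 7.12
tool_pos: [0.4356, -0.1454, 0.1322]
tool_rot: [[1.0, -0.005, -0.0], [-0.005, -1.0, -0.001], [-0.0, 0.001, -1.0]]
ft_force: [0.7, -0.9, -0.2]
gripper_width: 0.048
grasp_force: 0.0
```

Call:
move_arm(targets=[[0.08,0.86,0,0,0,0,0.45],[0.08,0.86,0,0,0,0,0.45],[0.08,0.86,0,0,0,0,0.45]])

```text
t: 7.37
tool_pos: [0.4443, -0.2314, 0.1322]
tool_rot: [[1.0, -0.004, 0.0], [-0.004, -1.0, -0.001], [0.0, 0.001, -1.0]]
ft_force: [1.1, 0.1, -0.1]
gripper_width: 0.0477
grasp_force: 0.0
```

Call:
move_arm(targets=[[0.08,0.86,0,0,0,0,0.45],[0.08,0.86,0,0,0,0,0.45],[0.08,0.86,0,0,0,0,0.45],[0.08,0.86,0,0,0,0,0.45]])

```text
t: 7.7
tool_pos: [0.4515, -0.3144, 0.1316]
tool_rot: [[1.0, -0.003, -0.001], [-0.003, -1.0, 0.001], [-0.001, -0.001, -1.0]]
ft_force: [-0.7, -0.1, -0.1]
gripper_width: 0.0477
grasp_force: 0.0
```

```bash
cat >> h.py <<'E'
def rings(cam):
    k=r.calibration(cam);im=r.camera(cam);m=np.zeros(im.shape[:2],np.uint8)
    q=np.array([proj(cam,np.array(p+(.009,)),k) for p in [(.418,-.203),(.580,-.211),(.568,-.366),(.408,-.358)]],np.int32)
    cv2.fillPoly(m,[q],1);w=((im.min(2)>165)&(m>0)).astype(np.uint8)
    w=cv2.morphologyEx(w,cv2.MORPH_CLOSE,np.ones((5,5)));n,_,st,ce=cv2.connectedComponentsWithStats(w)
    return [(st[i,4],ce[i],pz(cam,*ce[i],.012,k)[:2]) for i in range(1,n) if st[i,4]>25]
E
python3 - <<'E'
from h import *
o=r.observe();print(o['tool_pos']);print(*rings('side'),sep='\n');print(*rings('scene'),sep='\n');print('w',*rings('wrist'),sep='\n')
E
```

```text
[ 0.4515 -0.3144  0.1316]
(np.int32(168), array([317.1905, 308.2619]), array([ 0.5346, -0.2446]))
(np.int32(207), array([273.4589, 342.4203]), array([ 0.4515, -0.3111]))
(np.int32(150), array([314.1867, 345.4267]), array([ 0.5216, -0.3242]))
(np.int32(55), array([193.6909, 273.9273]), array([ 0.4471, -0.3106]))
(np.int32(44), array([239.2273, 275.5455]), array([ 0.5305, -0.2442]))
(np.int32(31), array([210.7742, 295.2581]), array([ 0.5184, -0.319 ]))
w
(np.int32(369), array([241.9702, 101.916 ]), array([ 0.5341, -0.2422]))
(np.int32(365), array([337.0521, 117.1205]), array([ 0.5215, -0.3235]))
(np.int32(426), array([320.9531, 197.4155]), array([ 0.4503, -0.3095]))
(np.int32(49), array([344.7143, 203.6735]), array([ 0.4444, -0.3314]))
```

Call:
move_arm(targets=[[0,-0.044,0.4,0,0,0,0.45],[0,-0.044,0.6,0,0,0,0.45],[0,-0.044,0.6,0,0,0,0.45]])

```text
t: 8.1
tool_pos: [0.4488, -0.3056, 0.0687]
tool_rot: [[1.0, 0.002, -0.009], [0.002, -1.0, 0.004], [-0.009, -0.004, -1.0]]
ft_force: [-1.1, -0.3, -0.0]
gripper_width: 0.0478
grasp_force: 0.0
```

Call:
move_arm(targets=[[0,0,0.3,0,0,0,0.45],[0,0,0.5,0,0,0,0.45],[0,0,0.54,0,0,0,0.45],[0,0,0.54,0,0,0,0.45]])

```text
t: 8.43
tool_pos: [0.452, -0.3079, 0.0186]
tool_rot: [[1.0, 0.003, -0.002], [0.003, -1.0, 0.0], [-0.002, -0.0, -1.0]]
ft_force: [0.1, -0.2, 0.4]
gripper_width: 0.0477
grasp_force: 0.0
```

Call:
move_arm(targets=[[0,0,0,0,0,0,1],[0,0,0,0,0,0,1],[0,0,0,0,0,0,1],[0,0,0,0,0,0,1],[0,0,0,0,0,0,1]])

```text
t: 8.85
tool_pos: [0.4527, -0.3089, 0.0197]
tool_rot: [[1.0, 0.001, 0.002], [0.001, -1.0, -0.001], [0.002, 0.001, -1.0]]
ft_force: [-0.3, 0.4, 3.7]
gripper_width: 0.0254
grasp_force: 15.0
```

Call:
move_arm(targets=[[0,0,-0.4,0,0,0,1],[0,0,-0.8,0,0,0,1],[0,0,-1,0,0,0,1],[0,0,-1,0,0,0,1]])

```text
t: 9.18
tool_pos: [0.4553, -0.3102, 0.1244]
tool_rot: [[1.0, 0.002, 0.011], [0.002, -1.0, -0.005], [0.011, 0.005, -1.0]]
ft_force: [0.8, -0.2, 0.0]
gripper_width: 0.0254
grasp_force: 15.0
```

Call:
move_arm(targets=[[-0.08,-0.95,0,0,0,0,1],[-0.08,-0.95,0,0,0,0,1],[-0.08,-0.95,0,0,0,0,1]])

```text
t: 9.43
tool_pos: [0.4419, -0.2106, 0.1181]
tool_rot: [[1.0, 0.002, -0.002], [0.002, -1.0, 0.002], [-0.002, -0.002, -1.0]]
ft_force: [-0.7, 0.6, -1.3]
gripper_width: 0.0252
grasp_force: 15.0
```

Call:
move_arm(targets=[[-0.08,-0.95,0,0,0,0,1],[-0.08,-0.95,0,0,0,0,1],[-0.08,-0.95,0,0,0,0,1]])

```text
t: 9.68
tool_pos: [0.4345, -0.1156, 0.1183]
tool_rot: [[1.0, 0.004, -0.001], [0.004, -1.0, 0.001], [-0.001, -0.001, -1.0]]
ft_force: [0.2, 0.2, -0.2]
gripper_width: 0.0258
grasp_force: 15.0
```

Call:
move_arm(targets=[[-0.08,-0.95,0,0,0,0,1],[-0.08,-0.95,0,0,0,0,1],[-0.08,-0.95,0,0,0,0,1]])

```text
t: 9.93
tool_pos: [0.4272, -0.0205, 0.1185]
tool_rot: [[1.0, 0.005, 0.0], [0.005, -1.0, 0.0], [0.0, -0.0, -1.0]]
ft_force: [0.8, -0.3, -0.3]
gripper_width: 0.0255
grasp_force: 15.0
```

Call:
move_arm(targets=[[-0.08,-0.95,0,0,0,0,1],[-0.08,-0.95,0,0,0,0,1],[-0.08,-0.95,0,0,0,0,1]])

```text
t: 10.18
tool_pos: [0.4197, 0.0749, 0.1187]
tool_rot: [[1.0, 0.005, 0.002], [0.005, -1.0, 0.001], [0.002, -0.001, -1.0]]
ft_force: [-0.6, 0.5, -0.7]
gripper_width: 0.0256
grasp_force: 15.0
```

Call:
move_arm(targets=[[-0.08,-0.95,0,0,0,0,1],[-0.08,-0.95,0,0,0,0,1],[-0.08,-0.95,0,0,0,0,1],[-0.08,-0.95,0,0,0,0,1]])

```text
t: 10.52
tool_pos: [0.4115, 0.169, 0.1184]
tool_rot: [[1.0, 0.006, 0.001], [0.006, -1.0, 0.0], [0.001, -0.0, -1.0]]
ft_force: [-0.2, -1.5, -1.0]
gripper_width: 0.0252
grasp_force: 15.0
```

Call:
move_arm(targets=[[0,0,0.4,0,0,0,1],[0,0,0.7,0,0,0,1],[0,0,0.82,0,0,0,1],[0,0,0.82,0,0,0,1]])

```text
t: 10.85
tool_pos: [0.4092, 0.1633, 0.0336]
tool_rot: [[1.0, -0.001, -0.007], [-0.001, -1.0, -0.006], [-0.007, 0.006, -1.0]]
ft_force: [-0.6, 0.9, 0.0]
gripper_width: 0.0254
grasp_force: 15.0
```

Call:
move_arm(targets=[[0,0,0,0,0,0,0.58],[0,0,0,0,0,0,0.58],[0,0,0,0,0,0,0.58]])

```text
t: 11.1
tool_pos: [0.4123, 0.1665, 0.0378]
tool_rot: [[1.0, 0.001, 0.002], [0.001, -1.0, 0.002], [0.002, -0.002, -1.0]]
ft_force: [0.4, 0.4, 0.6]
gripper_width: 0.0342
grasp_force: 0.0
```

Call:
move_arm(targets=[[0,0,-0.4,0,0,0,0.58],[0,0,-0.8,0,0,0,0.45],[0,0,-1,0,0,0,0.45],[0,0,-1,0,0,0,0.45]])

```text
t: 11.43
tool_pos: [0.4146, 0.1685, 0.1427]
tool_rot: [[1.0, 0.002, 0.011], [0.002, -1.0, 0.009], [0.011, -0.009, -1.0]]
ft_force: [-1.0, 0.7, -0.0]
gripper_width: 0.0457
grasp_force: 0.0
```

Call:
move_arm(targets=[[0.246,0.82,0,0,0,0,0.45],[0.246,0.82,0,0,0,0,0.45],[0.246,0.82,0,0,0,0,0.45]])

```text
t: 11.68
tool_pos: [0.4362, 0.0802, 0.1371]
tool_rot: [[1.0, -0.004, 0.0], [-0.004, -1.0, 0.0], [0.0, -0.0, -1.0]]
ft_force: [0.5, 0.5, 0.3]
gripper_width: 0.0478
grasp_force: 0.0
```

Call:
move_arm(targets=[[0.246,0.82,0,0,0,0,0.45],[0.246,0.82,0,0,0,0,0.45],[0.246,0.82,0,0,0,0,0.45]])

```text
t: 11.93
tool_pos: [0.4616, -0.002, 0.1369]
tool_rot: [[1.0, -0.005, 0.001], [-0.005, -1.0, -0.0], [0.001, 0.0, -1.0]]
ft_force: [-0.1, 0.3, -0.8]
gripper_width: 0.048
grasp_force: 0.0
```

Call:
move_arm(targets=[[0.246,0.82,0,0,0,0,0.45],[0.246,0.82,0,0,0,0,0.45],[0.246,0.82,0,0,0,0,0.45]])

```text
t: 12.18
tool_pos: [0.4868, -0.084, 0.137]
tool_rot: [[1.0, -0.004, 0.002], [-0.004, -1.0, -0.001], [0.002, 0.001, -1.0]]
ft_force: [-0.1, -0.1, 0.2]
gripper_width: 0.0478
grasp_force: 0.0
```

Call:
move_arm(targets=[[0.246,0.82,0,0,0,0,0.45],[0.246,0.82,0,0,0,0,0.45],[0.246,0.82,0,0,0,0,0.45]])

```text
t: 12.43
tool_pos: [0.5119, -0.166, 0.1369]
tool_rot: [[1.0, -0.004, 0.002], [-0.004, -1.0, -0.001], [0.002, 0.001, -1.0]]
ft_force: [0.2, 0.9, 0.2]
gripper_width: 0.0475
grasp_force: 0.0
```

Call:
move_arm(targets=[[0.246,0.82,0,0,0,0,0.45],[0.246,0.82,0,0,0,0,0.45],[0.246,0.82,0,0,0,0,0.45],[0.246,0.82,0,0,0,0,0.45]])

```text
t: 12.77
tool_pos: [0.5349, -0.245, 0.1362]
tool_rot: [[1.0, -0.002, 0.0], [-0.002, -1.0, 0.0], [0.0, -0.0, -1.0]]
ft_force: [-0.7, 0.7, -0.2]
gripper_width: 0.0477
grasp_force: 0.0
```

Run:
```python
from h import *
o=r.observe();print(o['tool_pos']);print(*rings('side'),sep='\n');print('w',*rings('wrist'),sep='\n')
```

```text
[ 0.5349 -0.245   0.1362]
(np.int32(178), array([317.0337, 308.3652]), array([ 0.5343, -0.2448]))
(np.int32(161), array([313.764 , 346.2298]), array([ 0.5207, -0.3257]))
w
(np.int32(400), array([323.735, 197.395]), array([ 0.5325, -0.2435]))
(np.int32(267), array([409.7004, 210.2434]), array([ 0.52  , -0.3245]))
```

Run:
```python
from h import *
print(r.observe()['joint_pos'])
```

```text
[ -8.6662  23.3076 -12.6129  -0.0377 -54.1173  98.7285]
```

Call:
move_arm(targets=[[0,0,0,0,0,0.0167,0.45],[0,0,0,0,0,0.0333,0.45],[0,0,0,0,0,0.05,0.45],[0,0,0,0,0,0.0667,0.45],[0,0,0,0,0,0.0833,0.45]])

```text
t: 13.28
tool_pos: [0.5346, -0.2416, 0.137]
tool_rot: [[0.865, -0.501, 0.0], [-0.501, -0.865, 0.0], [0.0, -0.0, -1.0]]
ft_force: [0.4, 0.0, 0.4]
gripper_width: 0.048
grasp_force: 0.0
```

Call:
move_arm(targets=[[0,0,0,0,0,0.0167,0.45],[0,0,0,0,0,0.0333,0.45],[0,0,0,0,0,0.05,0.45],[0,0,0,0,0,0.0667,0.45],[0,0,0,0,0,0.0833,0.45]])

```text
t: 13.7
tool_pos: [0.5346, -0.2416, 0.137]
tool_rot: [[0.499, -0.867, 0.0], [-0.867, -0.499, 0.0], [-0.0, -0.0, -1.0]]
ft_force: [0.2, 0.1, 0.3]
gripper_width: 0.0476
grasp_force: 0.0
```

Call:
move_arm(targets=[[0,0,0,0,0,0.0167,0.45],[0,0,0,0,0,0.0333,0.45],[0,0,0,0,0,0.05,0.45],[0,0,0,0,0,0.0667,0.45],[0,0,0,0,0,0.0833,0.45]])

```text
t: 14.12
tool_pos: [0.5346, -0.2416, 0.137]
tool_rot: [[-0.001, -1.0, 0.0], [-1.0, 0.001, 0.0], [-0.0, -0.0, -1.0]]
ft_force: [-0.5, 0.2, 0.2]
gripper_width: 0.0482
grasp_force: 0.0
```

Call:
move_arm(targets=[[0,0,0.3,0,0,0,0.45],[0,0,0.5,0,0,0,0.45],[0,0,0.5,0,0,0,0.45],[0,0,0.5,0,0,0,0.45]])

```text
t: 14.45
tool_pos: [0.5343, -0.2422, 0.0863]
tool_rot: [[0.004, -1.0, -0.002], [-1.0, -0.004, 0.0], [-0.0, 0.002, -1.0]]
ft_force: [0.7, 0.4, 0.7]
gripper_width: 0.0479
grasp_force: 0.0
```

Call:
move_arm(targets=[[0.025,0,0.3,0,0,0,0.45],[0.025,0,0.5,0,0,0,0.45],[0.025,0,0.69,0,0,0,0.45],[0.025,0,0.69,0,0,0,0.45]])

```text
t: 14.78
tool_pos: [0.5352, -0.2454, 0.0169]
tool_rot: [[0.003, -1.0, -0.001], [-1.0, -0.003, -0.0], [0.0, 0.001, -1.0]]
ft_force: [0.1, -0.1, 0.6]
gripper_width: 0.048
grasp_force: 0.0
```

Call:
move_arm(targets=[[0,0,0,0,0,0,1],[0,0,0,0,0,0,1],[0,0,0,0,0,0,1],[0,0,0,0,0,0,1],[0,0,0,0,0,0,1]])

```text
t: 15.2
tool_pos: [0.5355, -0.2462, 0.0188]
tool_rot: [[0.002, -1.0, 0.002], [-1.0, -0.002, -0.0], [0.0, -0.002, -1.0]]
ft_force: [-0.3, 1.4, 3.9]
gripper_width: 0.0255
grasp_force: 15.0
```

Call:
move_arm(targets=[[0,0,-0.4,0,0,0,1],[0,0,-0.8,0,0,0,1],[0,0,-1,0,0,0,1],[0,0,-1,0,0,0,1]])

```text
t: 15.53
tool_pos: [0.5385, -0.2471, 0.1239]
tool_rot: [[0.003, -1.0, 0.012], [-1.0, -0.003, -0.003], [0.003, -0.012, -1.0]]
ft_force: [0.7, -0.4, 0.4]
gripper_width: 0.0251
grasp_force: 15.0
```

Call:
move_arm(targets=[[-0.88,0.24,0,0,0,0,1],[-0.88,0.24,0,0,0,0,1],[-0.88,0.24,0,0,0,0,1]])

```text
t: 15.78
tool_pos: [0.5081, -0.1547, 0.1171]
tool_rot: [[0.003, -1.0, -0.003], [-1.0, -0.003, 0.002], [-0.002, 0.003, -1.0]]
ft_force: [-0.7, 0.2, -0.4]
gripper_width: 0.0252
grasp_force: 15.0
```

Call:
move_arm(targets=[[-0.88,0.24,0,0,0,0,1],[-0.88,0.24,0,0,0,0,1],[-0.88,0.24,0,0,0,0,1]])

```text
t: 16.03
tool_pos: [0.4844, -0.0668, 0.1172]
tool_rot: [[0.005, -1.0, -0.002], [-1.0, -0.005, 0.001], [-0.001, 0.002, -1.0]]
ft_force: [-0.2, -0.6, -1.0]
gripper_width: 0.0251
grasp_force: 15.0
```

Call:
move_arm(targets=[[-0.88,0.24,0,0,0,0,1],[-0.88,0.24,0,0,0,0,1],[-0.88,0.24,0,0,0,0,1]])

```text
t: 16.28
tool_pos: [0.4612, 0.0211, 0.1175]
tool_rot: [[0.006, -1.0, -0.0], [-1.0, -0.006, 0.001], [-0.001, 0.0, -1.0]]
ft_force: [0.0, 0.1, 0.8]
gripper_width: 0.0251
grasp_force: 15.0
```

Call:
move_arm(targets=[[-0.88,0.24,0,0,0,0,1],[-0.88,0.24,0,0,0,0,1],[-0.88,0.24,0,0,0,0,1],[-0.88,0.24,0,0,0,0,1]])

```text
t: 16.62
tool_pos: [0.438, 0.1076, 0.1176]
tool_rot: [[0.006, -1.0, 0.0], [-1.0, -0.006, 0.0], [-0.0, -0.0, -1.0]]
ft_force: [-0.3, -0.5, -0.4]
gripper_width: 0.025
grasp_force: 15.0
```

Call:
move_arm(targets=[[0,0,0.4,0,0,0,1],[0,0,0.7,0,0,0,1],[0,0,0.82,0,0,0,1],[0,0,0.82,0,0,0,1]])

```text
t: 16.95
tool_pos: [0.4363, 0.1031, 0.0326]
tool_rot: [[-0.0, -1.0, -0.007], [-1.0, 0.0, -0.004], [0.004, 0.007, -1.0]]
ft_force: [-1.2, 0.2, -0.3]
gripper_width: 0.0253
grasp_force: 15.0
```

Call:
move_arm(targets=[[0,0,0,0,0,0,0.58],[0,0,0,0,0,0,0.58],[0,0,0,0,0,0,0.58]])

```text
t: 17.2
tool_pos: [0.4394, 0.1058, 0.0367]
tool_rot: [[0.001, -1.0, 0.002], [-1.0, -0.001, 0.001], [-0.001, -0.002, -1.0]]
ft_force: [-0.3, -0.5, 0.5]
gripper_width: 0.0345
grasp_force: 0.0
```

Call:
move_arm(targets=[[0,0,-0.4,0,0,0,0.58],[0,0,-0.8,0,0,0,0.45],[0,0,-1,0,0,0,0.45],[0,0,-1,0,0,0,0.45]])

```text
t: 17.53
tool_pos: [0.4418, 0.1074, 0.1417]
tool_rot: [[0.003, -1.0, 0.012], [-1.0, -0.003, 0.007], [-0.007, -0.012, -1.0]]
ft_force: [0.5, 0.9, 0.8]
gripper_width: 0.0459
grasp_force: 0.0
```

Call:
move_arm(targets=[[0.865,-0.166,0,0,0,0,0.45],[0.865,-0.166,0,0,0,0,0.45],[0.865,-0.166,0,0,0,0,0.45]])

```text
t: 17.78
tool_pos: [0.455, 0.0156, 0.1362]
tool_rot: [[-0.003, -1.0, 0.001], [-1.0, 0.003, 0.0], [-0.0, -0.001, -1.0]]
ft_force: [-0.6, -0.4, -0.8]
gripper_width: 0.0472
grasp_force: 0.0
```

Call:
move_arm(targets=[[0.865,-0.166,0,0,0,0,0.45],[0.865,-0.166,0,0,0,0,0.45],[0.865,-0.166,0,0,0,0,0.45]])

```text
t: 18.03
tool_pos: [0.4723, -0.0714, 0.136]
tool_rot: [[-0.004, -1.0, 0.001], [-1.0, 0.003, -0.0], [0.0, -0.001, -1.0]]
ft_force: [0.6, 0.6, -0.5]
gripper_width: 0.0479
grasp_force: 0.0
```

Call:
move_arm(targets=[[0.865,-0.166,0,0,0,0,0.45],[0.865,-0.166,0,0,0,0,0.45],[0.865,-0.166,0,0,0,0,0.45]])

```text
t: 18.28
tool_pos: [0.4895, -0.158, 0.136]
tool_rot: [[-0.003, -1.0, 0.002], [-1.0, 0.003, -0.001], [0.001, -0.002, -1.0]]
ft_force: [1.2, 0.1, 0.6]
gripper_width: 0.0476
grasp_force: 0.0
```

Call:
move_arm(targets=[[0.865,-0.166,0,0,0,0,0.45],[0.865,-0.166,0,0,0,0,0.45],[0.865,-0.166,0,0,0,0,0.45]])

```text
t: 18.53
tool_pos: [0.5065, -0.2447, 0.1359]
tool_rot: [[-0.002, -1.0, 0.002], [-1.0, 0.002, -0.002], [0.002, -0.002, -1.0]]
ft_force: [1.0, 1.2, 0.6]
gripper_width: 0.0479
grasp_force: 0.0
```

Call:
move_arm(targets=[[0.865,-0.166,0,0,0,0,0.45],[0.865,-0.166,0,0,0,0,0.45],[0.865,-0.166,0,0,0,0,0.45],[0.865,-0.166,0,0,0,0,0.45]])

```text
t: 18.87
tool_pos: [0.5219, -0.3283, 0.1351]
tool_rot: [[-0.002, -1.0, 0.0], [-1.0, 0.002, 0.0], [-0.0, -0.0, -1.0]]
ft_force: [-0.9, -0.3, 0.9]
gripper_width: 0.0474
grasp_force: 0.0
```

Run:
```python
from h import *
o=r.observe();print(o['tool_pos']);print(*rings('side'),sep='\n');print('w',*rings('wrist'),sep='\n')
```

```text
[ 0.5219 -0.3283  0.1351]
(np.int32(164), array([313.8841, 346.0122]), array([ 0.521 , -0.3253]))
w
(np.int32(7642), array([370.4439, 187.9759]), array([ 0.4771, -0.3335]))
(np.int32(1295), array([301.2919, 285.4108]), array([ 0.5425, -0.2339]))
(np.int32(535), array([355.2617, 285.3607]), array([ 0.4885, -0.2339]))
```

Call:
move_arm(targets=[[-0.02,0,0.4,0,0,0,0.45],[-0.02,0,0.6,0,0,0,0.45],[-0.02,0,0.6,0,0,0,0.45]])

```text
t: 19.22
tool_pos: [0.5186, -0.3213, 0.0712]
tool_rot: [[0.002, -1.0, -0.009], [-1.0, -0.003, 0.005], [-0.005, 0.009, -1.0]]
ft_force: [-0.6, 0.0, -1.5]
gripper_width: 0.0478
grasp_force: 0.0
```

Call:
move_arm(targets=[[0,0,0.3,0,0,0,0.45],[0,0,0.5,0,0,0,0.45],[0,0,0.58,0,0,0,0.45],[0,0,0.58,0,0,0,0.45]])

```text
t: 19.55
tool_pos: [0.5219, -0.3235, 0.0172]
tool_rot: [[0.003, -1.0, -0.002], [-1.0, -0.003, 0.0], [-0.0, 0.002, -1.0]]
ft_force: [-0.3, -0.2, 0.4]
gripper_width: 0.0478
grasp_force: 0.0
```

Call:
move_arm(targets=[[0,0,0,0,0,0,1],[0,0,0,0,0,0,1],[0,0,0,0,0,0,1],[0,0,0,0,0,0,1],[0,0,0,0,0,0,1]])

```text
t: 19.97
tool_pos: [0.5226, -0.3248, 0.0187]
tool_rot: [[0.002, -1.0, 0.002], [-1.0, -0.002, -0.001], [0.001, -0.002, -1.0]]
ft_force: [-0.3, 1.0, 2.8]
gripper_width: 0.0247
grasp_force: 15.0
```

Call:
move_arm(targets=[[0,0,-0.4,0,0,0,1],[0,0,-0.8,0,0,0,1],[0,0,-1,0,0,0,1],[0,0,-1,0,0,0,1]])

```text
t: 20.3
tool_pos: [0.5255, -0.3262, 0.1241]
tool_rot: [[0.003, -1.0, 0.011], [-1.0, -0.003, -0.005], [0.005, -0.011, -1.0]]
ft_force: [0.8, 0.4, 0.2]
gripper_width: 0.0249
grasp_force: 15.0
```

Call:
move_arm(targets=[[-0.98,0.166,0,0,0,0,1],[-0.98,0.166,0,0,0,0,1],[-0.98,0.166,0,0,0,0,1]])

```text
t: 20.55
tool_pos: [0.5032, -0.2236, 0.117]
tool_rot: [[0.002, -1.0, -0.002], [-1.0, -0.002, 0.002], [-0.002, 0.002, -1.0]]
ft_force: [-0.2, 0.5, -1.0]
gripper_width: 0.0251
grasp_force: 15.0
```

Call:
move_arm(targets=[[-0.98,0.166,0,0,0,0,1],[-0.98,0.166,0,0,0,0,1],[-0.98,0.166,0,0,0,0,1]])

```text
t: 20.8
tool_pos: [0.4866, -0.1256, 0.1172]
tool_rot: [[0.004, -1.0, -0.002], [-1.0, -0.004, 0.001], [-0.001, 0.002, -1.0]]
ft_force: [-0.6, 0.4, -0.3]
gripper_width: 0.0252
grasp_force: 15.0
```

Call:
move_arm(targets=[[-0.98,0.166,0,0,0,0,1],[-0.98,0.166,0,0,0,0,1],[-0.98,0.166,0,0,0,0,1]])

```text
t: 21.05
tool_pos: [0.4704, -0.0278, 0.1174]
tool_rot: [[0.004, -1.0, -0.001], [-1.0, -0.004, 0.001], [-0.001, 0.001, -1.0]]
ft_force: [0.4, 0.7, -0.8]
gripper_width: 0.0251
grasp_force: 15.0
```

Call:
move_arm(targets=[[-0.98,0.166,0,0,0,0,1],[-0.98,0.166,0,0,0,0,1],[-0.98,0.166,0,0,0,0,1]])

```text
t: 21.3
tool_pos: [0.4542, 0.0704, 0.1176]
tool_rot: [[0.005, -1.0, 0.001], [-1.0, -0.005, 0.001], [-0.001, -0.001, -1.0]]
ft_force: [0.1, -0.2, 0.1]
gripper_width: 0.0253
grasp_force: 15.0
```

Call:
move_arm(targets=[[-0.98,0.166,0,0,0,0,1],[-0.98,0.166,0,0,0,0,1],[-0.98,0.166,0,0,0,0,1],[-0.98,0.166,0,0,0,0,1]])

```text
t: 21.63
tool_pos: [0.438, 0.1684, 0.1175]
tool_rot: [[0.006, -1.0, 0.001], [-1.0, -0.006, 0.001], [-0.001, -0.001, -1.0]]
ft_force: [-0.3, -0.4, 0.6]
gripper_width: 0.0251
grasp_force: 15.0
```

Call:
move_arm(targets=[[0,0,0.4,0,0,0,1],[0,0,0.7,0,0,0,1],[0,0,0.82,0,0,0,1],[0,0,0.82,0,0,0,1]])

```text
t: 21.97
tool_pos: [0.4365, 0.1632, 0.0329]
tool_rot: [[0.001, -1.0, -0.005], [-1.0, -0.001, -0.004], [0.004, 0.005, -1.0]]
ft_force: [0.1, -0.8, 0.8]
gripper_width: 0.0251
grasp_force: 15.0
```

Call:
move_arm(targets=[[0,0,0,0,0,0,0.58],[0,0,0,0,0,0,0.58],[0,0,0,0,0,0,0.58]])

```text
t: 22.22
tool_pos: [0.4389, 0.1655, 0.0367]
tool_rot: [[0.001, -1.0, 0.002], [-1.0, -0.001, 0.002], [-0.002, -0.002, -1.0]]
ft_force: [0.4, -0.6, -0.7]
gripper_width: 0.0344
grasp_force: 0.0
```

Call:
move_arm(targets=[[0,0,-0.4,0,0,0,0.58],[0,0,-0.8,0,0,0,0.58],[0,0,-1,0,0,0,0.8],[0,0,-1,0,0,0,1]])

```text
t: 22.55
tool_pos: [0.4413, 0.1673, 0.1417]
tool_rot: [[0.003, -1.0, 0.011], [-1.0, -0.003, 0.008], [-0.008, -0.011, -1.0]]
ft_force: [0.6, 0.1, -0.9]
gripper_width: 0.0296
grasp_force: 0.0
```

Call:
move_arm(targets=[[0,0,0,0,0,-0.0163,1],[0,0,0,0,0,-0.0326,1],[0,0,0,0,0,-0.0489,1],[0,0,0,0,0,-0.0652,1],[0,0,0,0,0,-0.0815,1]])

```text
t: 22.97
tool_pos: [0.4381, 0.1651, 0.136]
tool_rot: [[0.496, -0.869, 0.001], [-0.869, -0.496, 0.001], [-0.0, -0.001, -1.0]]
ft_force: [0.2, 0.2, -0.8]
gripper_width: 0.0023
grasp_force: 0.0
```

Call:
move_arm(targets=[[0,0,0,0,0,-0.0163,1],[0,0,0,0,0,-0.0326,1],[0,0,0,0,0,-0.0489,1],[0,0,0,0,0,-0.0652,1],[0,0,0,0,0,-0.0815,1]])

```text
t: 23.38
tool_pos: [0.438, 0.1651, 0.1359]
tool_rot: [[0.858, -0.514, 0.001], [-0.514, -0.858, 0.001], [0.0, -0.001, -1.0]]
ft_force: [-0.3, -0.2, 0.2]
gripper_width: 0.0007
grasp_force: 0.0
```

Call:
move_arm(targets=[[0,0,0,0,0,-0.0163,1],[0,0,0,0,0,-0.0326,1],[0,0,0,0,0,-0.0489,1],[0,0,0,0,0,-0.0652,1],[0,0,0,0,0,-0.0815,1]])

```text
t: 23.8
tool_pos: [0.438, 0.1651, 0.1359]
tool_rot: [[1.0, -0.028, 0.001], [-0.028, -1.0, 0.001], [0.0, -0.001, -1.0]]
ft_force: [-0.0, 1.0, -0.4]
gripper_width: 0.0006
grasp_force: 0.0
```

Call:
move_arm(targets=[[0.13,-0.86,-0.35,0,0,0,1],[0.13,-0.86,-0.35,0,0,0,1],[0.13,-0.86,-0.35,0,0,0,1]])

```text
t: 24.05
tool_pos: [0.4568, 0.2555, 0.1738]
tool_rot: [[1.0, -0.03, 0.007], [-0.03, -1.0, 0.005], [0.007, -0.006, -1.0]]
ft_force: [0.4, 1.1, 0.3]
gripper_width: 0.0002
grasp_force: 0.0
```

Call:
move_arm(targets=[[0.13,-0.86,-0.35,0,0,0,1],[0.13,-0.86,-0.35,0,0,0,1],[0.13,-0.86,-0.35,0,0,0,1],[0.13,-0.86,-0.35,0,0,0,1]])

```text
t: 24.38
tool_pos: [0.4706, 0.3393, 0.2068]
tool_rot: [[1.0, -0.03, 0.003], [-0.03, -1.0, 0.003], [0.003, -0.003, -1.0]]
ft_force: [-0.3, -0.2, 0.0]
gripper_width: 0.0005
grasp_force: 0.0
```

Run:
```python
from h import *
o=r.observe();print(o['tool_pos'],o['tool_rot'][:,0],rings('side'))
k=r.calibration('wrist');w=r.camera('wrist')[:300,:,::-1]
s=cv2.resize(r.camera('side')[130:270,200:420,::-1],None,fx=2,fy=2,interpolation=2)
im=np.zeros((600,640,3),np.uint8);im[:300]=w;im[300:580,:440]=s;cv2.imwrite('pics/w4.png',im)
```

```text
[0.4706 0.3393 0.2068] [ 0.9995 -0.0303  0.0026] []
```

View pics/w4.png

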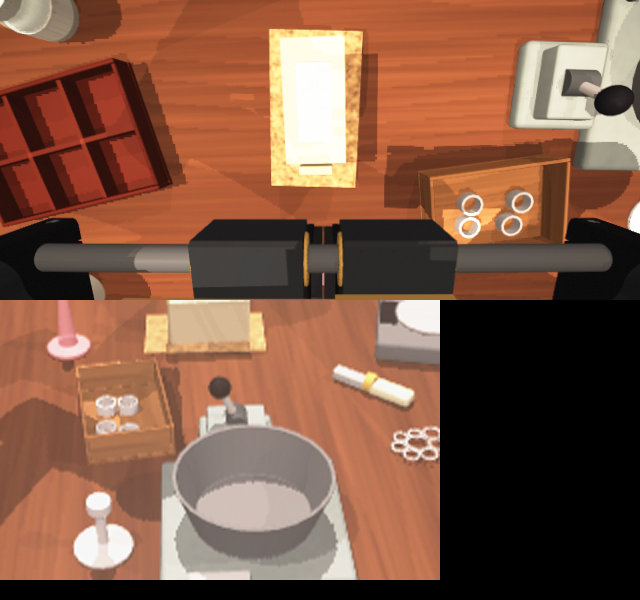

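All four rings show in the tote at (472,203), (519,201), (469,226) and (511,225), and the tray is empty. Below the camera the carton top spans (280,38) to (345,163), with the tab at (316,170) and the switch knob at (614,100).

Run:
```python
from h import *
k=r.calibration('wrist')
im=cv2.imread('pics/w4.png')
print('top',[pz('wrist',u,v,.069,k)[:2] for u,v in [(280,38),(344,38),(346,163),(288,163)]])
print('tab',[pz('wrist',u,v,.088,k)[:2] for u,v in [(301,164),(332,164),(332,175),(301,175)]])
print('mat',[pz('wrist',u,v,.003,k)[:2] for u,v in [(270,29),(363,31),(355,187),(271,185)]])
print('knob',[pz('wrist',614,100,z,k) for z in (.08,.09,.1)])
o2,d2=ray('wrist',614,100,k);o1,d1=ray('side',200+219/2,130+88/2)
s=np.linalg.lstsq(np.c_[d1,-d2],o2-o1,rcond=None)[0];print(o1+d1*s[0],o2+d2*s[1])
v=cv2.resize(im[20:200,240:400],None,fx=4,fy=4,interpolation=2)[120:];cv2.imwrite('pics/w4c.png',v[:600])
```

```text
top [array([0.6069, 0.3681]), array([0.6049, 0.3129]), array([0.4967, 0.313 ]), array([0.4986, 0.3677])]
tab [array([0.4997, 0.354 ]), array([0.4988, 0.3267]), array([0.4889, 0.3269]), array([0.4899, 0.3545])]
mat [array([0.6327, 0.386 ]), array([0.6274, 0.2879]), array([0.4593, 0.298 ]), array([0.4651, 0.3972])]
knob [array([0.5467, 0.0754, 0.08  ]), array([0.5463, 0.0848, 0.09  ]), array([0.5458, 0.0942, 0.1   ])]
[0.5482 0.0821 0.0873] [0.5464 0.0821 0.0872]
```

View pics/w4c.png

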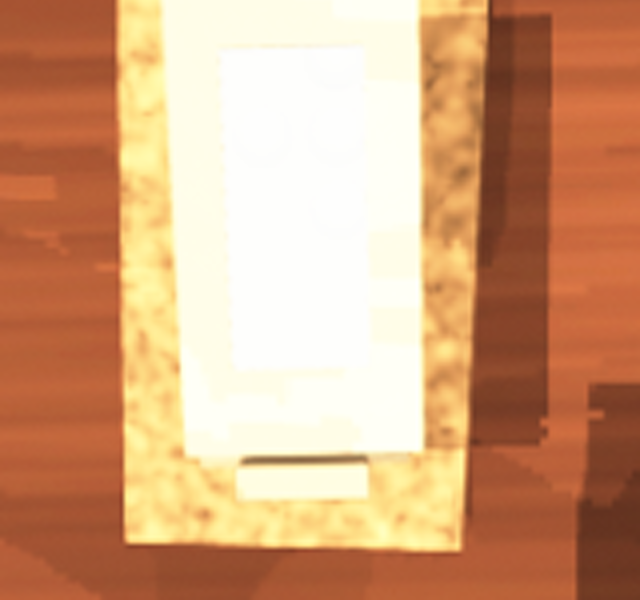

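Call:
move_arm(targets=[[0.44,-0.028,0.3,0,0,0,1],[0.44,-0.028,0.6,0,0,0,1],[0.44,-0.028,0.6,0,0,0,1],[0.44,-0.028,0.6,0,0,0,1]])

```text
t: 24.87
tool_pos: [0.5128, 0.3349, 0.143]
tool_rot: [[0.999, -0.035, -0.005], [-0.035, -0.999, -0.005], [-0.005, 0.005, -1.0]]
ft_force: [0.9, 0.5, 0.3]
gripper_width: 0.0005
grasp_force: 0.0
```

Call:
move_arm(targets=[[0,0,0.2,0,0,0,1],[0,0,0.4,0,0,0,1],[0,0,0.5,0,0,0,1],[0,0,0.5,0,0,0,1],[0,0,0.5,0,0,0,1]])

```text
t: 25.28
tool_pos: [0.5141, 0.3377, 0.0969]
tool_rot: [[0.999, -0.032, 0.001], [-0.032, -0.999, 0.0], [0.001, -0.001, -1.0]]
ft_force: [-0.3, 0.4, 0.2]
gripper_width: 0.0006
grasp_force: 0.0
```

Call:
move_arm(targets=[[0,-0.025,0.09,0,0,0,1],[0,-0.025,0.09,0,0,0,1],[0,-0.025,0.09,0,0,0,1]])

```text
t: 25.53
tool_pos: [0.514, 0.3404, 0.0869]
tool_rot: [[0.999, -0.032, 0.0], [-0.032, -0.999, 0.0], [0.0, -0.0, -1.0]]
ft_force: [0.1, 0.8, -0.3]
gripper_width: 0.0006
grasp_force: 0.0
```

Call:
move_arm(targets=[[-0.06,0,0,0,0,0,1],[-0.168,0,0.008,0,0,0,1],[-0.273,0,0.032,0,0,0,1],[-0.373,0,0.072,0,0,0,1],[-0.467,0,0.126,0,0,0,1]])

```text
t: 25.95
tool_pos: [0.466, 0.3418, 0.074]
tool_rot: [[0.999, -0.032, 0.0], [-0.032, -0.999, 0.001], [0.0, -0.001, -1.0]]
ft_force: [0.3, 0.1, -0.5]
gripper_width: 0.0005
grasp_force: 0.2
```

Call:
move_arm(targets=[[-0.084,0,0.067,0,0,0,1],[-0.157,0,0.146,0,0,0,1],[-0.218,0,0.236,0,0,0,1],[-0.264,0,0.333,0,0,0,1],[-0.264,0,0.333,0,0,0,1]])

```text
t: 26.37
tool_pos: [0.4387, 0.3414, 0.0385]
tool_rot: [[0.999, -0.032, -0.003], [-0.032, -0.999, -0.003], [-0.003, 0.004, -1.0]]
ft_force: [-1.2, -0.6, 0.6]
gripper_width: 0.0005
grasp_force: 0.8
```

Run:
```python
from h import *
a=r.camera('side');b=r.camera('scene')
A=cv2.resize(a[80:190,240:350,::-1],None,fx=3.6,fy=3.6,interpolation=2);B=cv2.resize(b[110:220,320:430,::-1],None,fx=3.6,fy=3.6,interpolation=2)
cv2.imwrite('pics/sp.png',np.hstack([A,B]));o=r.observe();print(o['tool_pos'],o['ft_force'])
```

```text
[0.4404 0.3424 0.0403] [-0.9072 -1.0637  2.0907]
```

View pics/sp.png

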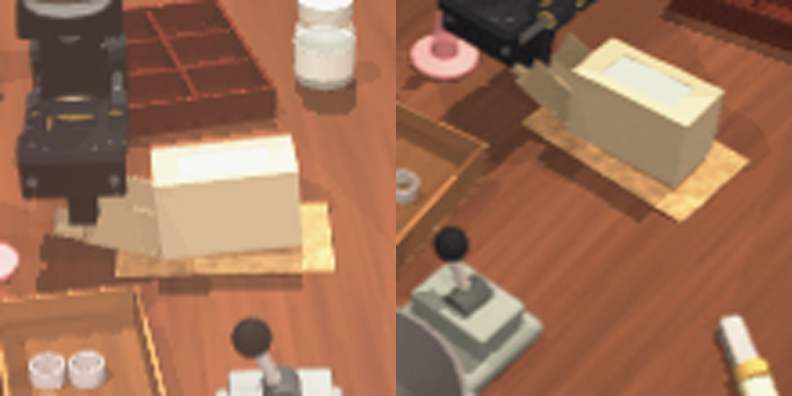

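The spout is at its stop: the force is 2 N and the carton's rear has lifted slightly. I'll back off gently and check.

Call:
move_arm(targets=[[0,0,-0.03,0,0,0,1],[0,0,-0.07,0,0,0,1],[0,0,-0.1,0,0,0,1],[0,0,-0.3,0,0,0,1],[0,0,-0.6,0,0,0,1]])

```text
t: 26.88
tool_pos: [0.4397, 0.3409, 0.0991]
tool_rot: [[0.999, -0.034, -0.004], [-0.034, -0.999, -0.005], [-0.004, 0.005, -1.0]]
ft_force: [0.6, -0.0, -0.5]
gripper_width: 0.0005
grasp_force: 0.0
```

Call:
move_arm(targets=[[0,0,-0.4,0,0,0,0],[0,0,-0.8,0,0,0,0],[0,0,-1,0,0,0,0],[0,0,-1,0,0,0,0],[0,0,-1,0,0,0,0]])

```text
t: 27.3
tool_pos: [0.4412, 0.343, 0.2027]
tool_rot: [[0.999, -0.033, 0.002], [-0.033, -0.999, 0.004], [0.002, -0.004, -1.0]]
ft_force: [-0.4, 0.4, -1.1]
gripper_width: 0.0259
grasp_force: 0.0
```

Run:
```python
from h import *
a=r.camera('side');k=r.calibration('wrist');o=r.observe();print(o['tool_pos'],o['tool_rot'][:,0]);b=r.camera('wrist')
A=cv2.resize(a[80:190,240:350,::-1],None,fx=3.6,fy=3.6,interpolation=2);B=cv2.resize(b[0:198,220:420,::-1],None,fx=2,fy=2,interpolation=2)
cv2.imwrite('pics/sp2.png',np.hstack([A,B]));np.save('k.npy',k,allow_pickle=True)
```

```text
[0.4405 0.3423 0.2009] [ 0.9994 -0.0334 -0.0003]
```

View pics/sp2.png

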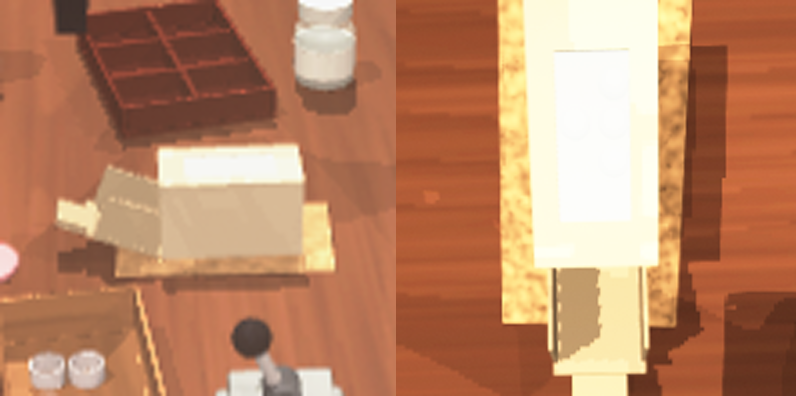

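The spout is fully out, with chute and cheeks visible, and the carton is flat on the mat. Wrist-crop corners of the carton's end: (538,266) and (658,264).

Run:
```python
from h import *
k=np.load('k.npy',allow_pickle=True).item()
P=[pz('wrist',u,v,.069,k)[:2] for u,v in [(291,133),(351,132),(351,0),(284.5,0)]];print(P)
m=(P[0]+P[1])/2;print('end mid',m,'centre',m+.055*np.array([1,-.033]))
S=[pz('side',240+u/3.6,80+v/3.6,z) for u,v,z in [(160,257,.003),(302,252,.003),(159,185,.069),(302,183,.069),(299,148,.069),(160,150,.069)]];print(*S,sep='\n')
# bowl circle fit from side image edges
im=r.camera('side');
```

```text
[array([0.4981, 0.3703]), array([0.4971, 0.3158]), array([0.6048, 0.3143]), array([0.6067, 0.3695])]
end mid [0.4976 0.343 ] centre [0.5526 0.3412]
[0.4966 0.3161 0.003 ]
[0.6077 0.3133 0.003 ]
[0.4984 0.3132 0.069 ]
[0.6062 0.3066 0.069 ]
[0.6097 0.3607 0.069 ]
[0.5014 0.367  0.069 ]
```

Call:
move_arm(targets=[[0.56,-0.014,0,0,0,0,0],[0.56,-0.014,0,0,0,0,0],[0.56,-0.014,0,0,0,0,0]])

```text
t: 27.7
tool_pos: [0.4989, 0.3416, 0.1982]
tool_rot: [[0.999, -0.035, -0.002], [-0.035, -0.999, -0.003], [-0.002, 0.003, -1.0]]
ft_force: [0.3, 0.6, 0.1]
gripper_width: 0.058
grasp_force: 0.0
```

Call:
move_arm(targets=[[0.56,-0.014,0,0,0,0,0],[0.56,-0.014,0,0,0,0,0],[0.56,-0.014,0.3,0,0,0,0],[0.56,-0.014,0.6,0,0,0,0],[0.56,-0.014,0.8,0,0,0,0]])

```text
t: 28.12
tool_pos: [0.5509, 0.3402, 0.1163]
tool_rot: [[0.999, -0.034, -0.005], [-0.034, -0.999, -0.004], [-0.005, 0.004, -1.0]]
ft_force: [-0.5, 0.6, -0.3]
gripper_width: 0.0852
grasp_force: 0.0
```

Call:
move_arm(targets=[[0,0,0.2,0,0,0,0],[0,0,0.4,0,0,0,0],[0,0,0.6,0,0,0,0],[0,0,0.8,0,0,0,0],[0,0,0.87,0,0,0,0]])

```text
t: 28.53
tool_pos: [0.55, 0.3397, 0.0291]
tool_rot: [[0.999, -0.033, -0.007], [-0.033, -0.999, -0.006], [-0.007, 0.006, -1.0]]
ft_force: [-0.5, -0.7, -0.4]
gripper_width: 0.087
grasp_force: 0.0
```

Call:
move_arm(targets=[[0,0,0,0,0,0,0],[0,0,0,0,0,0,0]])

```text
t: 28.7
tool_pos: [0.5526, 0.3417, 0.0334]
tool_rot: [[0.999, -0.032, -0.001], [-0.032, -0.999, -0.001], [-0.001, 0.001, -1.0]]
ft_force: [-0.5, -0.2, 0.2]
gripper_width: 0.0864
grasp_force: 0.0
```

Call:
move_arm(targets=[[0,0,0,0,0,0,1],[0,0,0,0,0,0,1],[0,0,0,0,0,0,1],[0,0,0,0,0,0,1],[0,0,0,0,0,0,1]], newtons=22)

```text
t: 29.12
tool_pos: [0.5531, 0.3419, 0.0343]
tool_rot: [[0.999, -0.033, 0.001], [-0.033, -0.999, 0.001], [0.001, -0.001, -1.0]]
ft_force: [-0.7, 0.2, 0.4]
gripper_width: 0.0614
grasp_force: 0.0
```

Call:
move_arm(targets=[[0,0,-0.05,0,0,0,1],[0,0,-0.2,0,0,0,1],[0,0,-0.4,0,0,0,1],[0,0,-0.6,0,0,0,1],[0,0,-0.8,0,0,0,1]])

```text
t: 29.53
tool_pos: [0.5525, 0.3413, 0.1141]
tool_rot: [[0.999, -0.033, -0.001], [-0.033, -0.999, -0.001], [-0.001, 0.001, -1.0]]
ft_force: [0.4, -0.5, -2.3]
gripper_width: 0.0558
grasp_force: 21.9
```

Call:
move_arm(targets=[[0,0,-0.2,0,0,0,1],[0,0,-0.4,0,0,0,1],[0,0,-0.6,0,0,0,1],[0,0,-0.8,0,0,0,1],[0,0,-0.8,0,0,0,1]])

```text
t: 29.95
tool_pos: [0.5547, 0.3429, 0.1987]
tool_rot: [[0.999, -0.032, 0.007], [-0.032, -0.999, 0.005], [0.007, -0.005, -1.0]]
ft_force: [1.7, -0.3, -0.3]
gripper_width: 0.0561
grasp_force: 21.9
```

Run:
```python
from h import *
o=r.observe();print(o['tool_pos'],o['ft_force'],o['gripper_width'],o['joint_pos'])
a=r.camera('side');cv2.imwrite('pics/lift.png',cv2.resize(a[30:300,170:430,::-1],None,fx=2.2,fy=2.2,interpolation=2))
```

```text
[0.5547 0.3429 0.1987] [ 1.7166 -0.2892 -0.3249] 0.05608879347672445 [ 45.9454  25.7989   1.2415   0.0953 -64.95    42.1751]
```

View pics/lift.png

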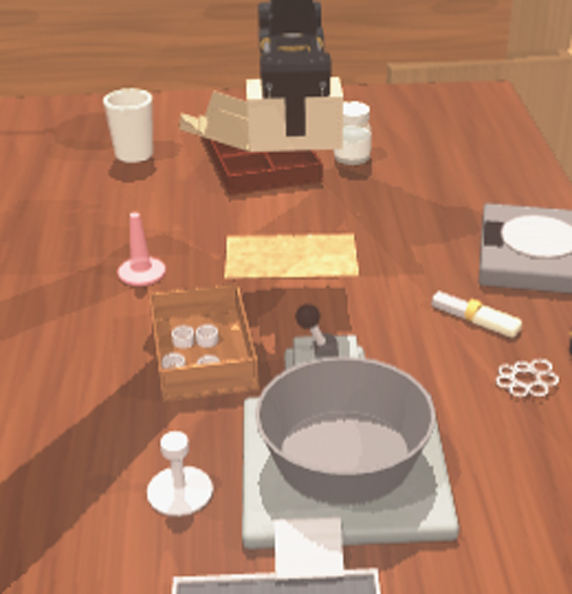

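Run:
```python
from h import *
from scipy.optimize import least_squares
k=r.calibration('side');th=np.linspace(0,2*np.pi,180)
def ext(c,R): 
    q=np.array([proj('side',np.array([c[0]+R*np.cos(t),c[1]+R*np.sin(t),.08]),k) for t in th]);return q[:,0].min(),q[:,0].max(),q[:,1].min()
m=np.array([170+258/2.2,170+434/2.2,30+357/2.2])
s=least_squares(lambda c:np.array(ext(c,.086))-m,[.575,-.07],diff_step=1e-3);print(s.x,s.fun)
```

```text
[ 0.573  -0.0654] [-1.4041  1.4113 -0.3444]
```

Call:
move_arm(targets=[[0.066,0.16,0,0,0,0,1],[0.132,0.324,0,0,0,0,1],[0.197,0.486,0,0,0,0,1],[0.263,0.648,0,0,0,0,1],[0.329,0.81,0,0,0,0,1]])

```text
t: 30.42
tool_pos: [0.5822, 0.2584, 0.1913]
tool_rot: [[0.999, -0.033, -0.004], [-0.033, -0.999, -0.002], [-0.004, 0.002, -1.0]]
ft_force: [0.2, 0.0, -1.3]
gripper_width: 0.0562
grasp_force: 21.9
```

Call:
move_arm(targets=[[0.066,0.162,0,0,0,0,1],[0.132,0.324,0,0,0,0,1],[0.197,0.486,0,0,0,0,1],[0.263,0.648,0,0,0,0,1],[0.329,0.81,0,0,0,0,1]])

```text
t: 30.83
tool_pos: [0.6124, 0.1764, 0.1912]
tool_rot: [[0.999, -0.033, -0.004], [-0.033, -0.999, -0.001], [-0.004, 0.001, -1.0]]
ft_force: [0.2, -0.6, -1.8]
gripper_width: 0.056
grasp_force: 21.9
```

Call:
move_arm(targets=[[0.066,0.162,0,0,0,0,1],[0.132,0.324,0,0,0,0,1],[0.197,0.486,0,0,0,0,1],[0.263,0.648,0,0,0,0,1],[0.329,0.81,0,0,0,0,1]])

```text
t: 31.25
tool_pos: [0.6426, 0.0946, 0.1912]
tool_rot: [[0.999, -0.033, -0.004], [-0.033, -0.999, -0.001], [-0.004, 0.001, -1.0]]
ft_force: [0.5, 1.1, -1.5]
gripper_width: 0.0561
grasp_force: 21.9
```

Call:
move_arm(targets=[[0.066,0.162,0,0,0,0,1],[0.132,0.324,0,0,0,0,1],[0.197,0.486,0,0,0,0,1],[0.263,0.648,0,0,0,0,1],[0.329,0.81,0,0,0,0,1]])

```text
t: 31.67
tool_pos: [0.6728, 0.0127, 0.1911]
tool_rot: [[0.999, -0.033, -0.004], [-0.033, -0.999, -0.0], [-0.004, 0.0, -1.0]]
ft_force: [-0.1, -0.2, -1.9]
gripper_width: 0.056
grasp_force: 21.9
```

Call:
move_arm(targets=[[0.066,0.162,0,0,0,0,1],[0.132,0.324,0,0,0,0,1],[0.197,0.486,0,0,0,0,1],[0.263,0.648,0,0,0,0,1],[0.329,0.81,0,0,0,0,1]])

```text
t: 32.08
tool_pos: [0.7032, -0.0692, 0.1911]
tool_rot: [[0.999, -0.033, -0.004], [-0.033, -0.999, 0.0], [-0.004, -0.0, -1.0]]
ft_force: [0.7, 0.0, -1.9]
gripper_width: 0.0559
grasp_force: 21.9
```

Call:
move_arm(targets=[[0,0,0,0,0,0,1],[0,0,0,0,0,0,1],[0,0,0,0,0,0,1]])

```text
t: 32.33
tool_pos: [0.7036, -0.0684, 0.1924]
tool_rot: [[0.999, -0.033, -0.002], [-0.033, -0.999, 0.0], [-0.002, -0.0, -1.0]]
ft_force: [-0.2, -0.5, -2.2]
gripper_width: 0.0561
grasp_force: 21.9
```

Call:
move_arm(targets=[[0,0,0.06,0,0.0096,0,1],[0,0,0.12,0,0.0192,0,1],[0,0,0.18,0,0.0288,0,1],[0,0,0.23,0,0.0384,0,1],[0,0,0.28,0,0.048,0,1]])

```text
t: 32.75
tool_pos: [0.7037, -0.0673, 0.1657]
tool_rot: [[0.954, -0.031, 0.3], [-0.03, -1.0, -0.009], [0.3, -0.001, -0.954]]
ft_force: [0.3, -0.1, -2.9]
gripper_width: 0.0558
grasp_force: 21.9
```

Call:
move_arm(targets=[[0,0,0,0,0,0,1],[0,0,0,0,0,0,1],[0,0,0,0,0.003,0,1],[0,0,0,0,0.006,0,1],[0,0,0,0,0.009,0,1]])

```text
t: 33.17
tool_pos: [0.7057, -0.0679, 0.1668]
tool_rot: [[0.935, -0.032, 0.352], [-0.03, -0.999, -0.011], [0.352, -0.0, -0.936]]
ft_force: [-0.1, -0.2, -0.7]
gripper_width: 0.0559
grasp_force: 21.9
```

Run:
```python
from h import *
o=r.observe();print(o['tool_pos'],o['tool_rot'],o['ft_force'])
a=r.camera('side');b=r.camera('scene')
A=cv2.resize(a[90:290,240:440,::-1],None,fx=2,fy=2,interpolation=2);B=cv2.resize(b[130:330,230:430,::-1],None,fx=2,fy=2,interpolation=2)
cv2.imwrite('pics/tip.png',np.hstack([A,B]))
```

```text
[ 0.7057 -0.0679  0.1668] [[ 0.9354 -0.0321  0.3521]
 [-0.0301 -0.9995 -0.0113]
 [ 0.3523 -0.     -0.9359]] [-0.09   -0.1769 -0.7389]
```

View pics/tip.png

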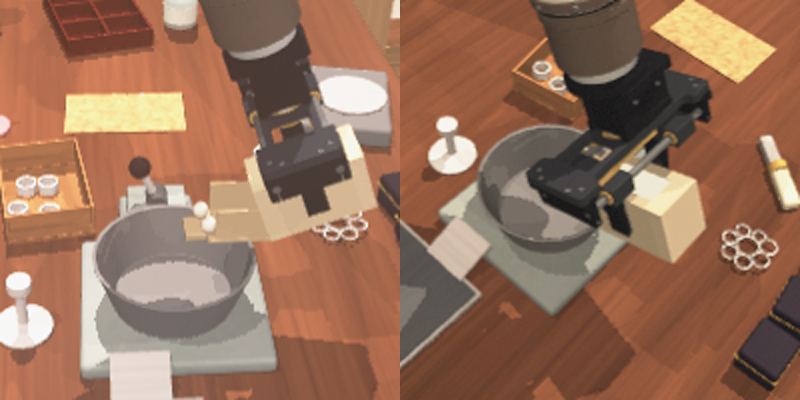

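Two balls are already on the chute at (202,212) and (208,226) in the left half, over the bowl. I'll keep tipping slowly.

Call:
move_arm(targets=[[0,0,0,0,0,0,1],[0,0,0,0,0.002,0,1],[0,0,0,0,0.005,0,1],[0,0,0,0,0.008,0,1],[0,0,0,0,0.011,0,1]])

```text
t: 33.68
tool_pos: [0.7046, -0.0684, 0.166]
tool_rot: [[0.909, -0.033, 0.415], [-0.03, -0.999, -0.014], [0.416, -0.0, -0.91]]
ft_force: [-0.5, 0.2, -2.6]
gripper_width: 0.0562
grasp_force: 21.9
```

Call:
move_arm(targets=[[0,0,0,0,0.003,0,1],[0,0,0,0,0.006,0,1],[0,0,0,0,0.009,0,1],[0,0,0,0,0.012,0,1],[0,0,0,0,0.015,0,1]])

```text
t: 34.1
tool_pos: [0.7048, -0.0682, 0.1662]
tool_rot: [[0.866, -0.033, 0.499], [-0.028, -0.999, -0.016], [0.5, -0.0, -0.866]]
ft_force: [-0.3, -0.5, -1.7]
gripper_width: 0.056
grasp_force: 21.9
```

Call:
move_arm(targets=[[0,0,0,0,0.003,0,1],[0,0,0,0,0.006,0,1],[0,0,0,0,0.009,0,1],[0,0,0,0,0.012,0,1],[0,0,0,0,0.015,0,1]])

```text
t: 34.52
tool_pos: [0.7096, -0.0744, 0.1782]
tool_rot: [[0.83, -0.022, 0.557], [-0.026, -1.0, -0.0], [0.557, -0.015, -0.831]]
ft_force: [0.2, -0.1, -1.2]
gripper_width: 0.0562
grasp_force: 21.9
```

Call:
move_arm(targets=[[0,0,0,0,0.003,0,1],[0,0,0,0,0.006,0,1],[0,0,0,0,0.009,0,1],[0,0,0,0,0.012,0,1],[0,0,0,0,0.014,0,1]])

```text
t: 34.93
tool_pos: [0.7162, -0.0852, 0.1926]
tool_rot: [[0.796, -0.003, 0.605], [-0.026, -0.999, 0.03], [0.604, -0.04, -0.796]]
ft_force: [0.4, -0.1, -1.7]
gripper_width: 0.0558
grasp_force: 21.9
```

Call:
move_arm(targets=[[0,0,0,0,0,0,1],[0,0,0,0,0,0,1],[0,0,0,0,0,0,1],[0,0,0,0,0,0,1],[0,0,0,0,0,0,1]])

```text
t: 35.35
tool_pos: [0.7154, -0.0849, 0.1915]
tool_rot: [[0.798, -0.003, 0.603], [-0.026, -0.999, 0.03], [0.602, -0.04, -0.797]]
ft_force: [0.4, 0.3, -1.9]
gripper_width: 0.0559
grasp_force: 21.9
```

Call:
move_arm(targets=[[0,0,0,0,0,0,1],[0,0,0,0,0,0,1],[0,0,0,0,0,0,1],[0,0,0,0,0,0,1],[0,0,0,0,0,0,1]])

```text
t: 35.77
tool_pos: [0.7155, -0.0851, 0.1917]
tool_rot: [[0.797, -0.003, 0.603], [-0.026, -0.999, 0.03], [0.603, -0.04, -0.797]]
ft_force: [-0.5, -0.5, -1.6]
gripper_width: 0.0558
grasp_force: 21.9
```

Call:
move_arm(targets=[[0,0,0,0,0,0,1],[0,0,0,0,0,0,1],[0,0,0,0,0,0,1],[0,0,0,0,0,0,1],[0,0,0,0,0,0,1]])

```text
t: 36.18
tool_pos: [0.7155, -0.0851, 0.1918]
tool_rot: [[0.797, -0.003, 0.604], [-0.026, -0.999, 0.03], [0.603, -0.04, -0.797]]
ft_force: [0.6, 0.2, -1.8]
gripper_width: 0.0561
grasp_force: 21.9
```

Run:
```python
from h import *
o=r.observe();print(o['tool_pos'],o['tool_rot'],o['ft_force'])
a=r.camera('side');b=r.camera('scene')
A=cv2.resize(a[90:290,240:440,::-1],None,fx=2,fy=2,interpolation=2);B=cv2.resize(b[130:330,230:430,::-1],None,fx=2,fy=2,interpolation=2)
cv2.imwrite('pics/tip2.png',np.hstack([A,B]))
```

```text
[ 0.7155 -0.0851  0.1918] [[ 0.7973 -0.0029  0.6035]
 [-0.0265 -0.9992  0.0302]
 [ 0.603  -0.04   -0.7968]] [ 0.5788  0.1998 -1.7763]
```

View pics/tip2.png

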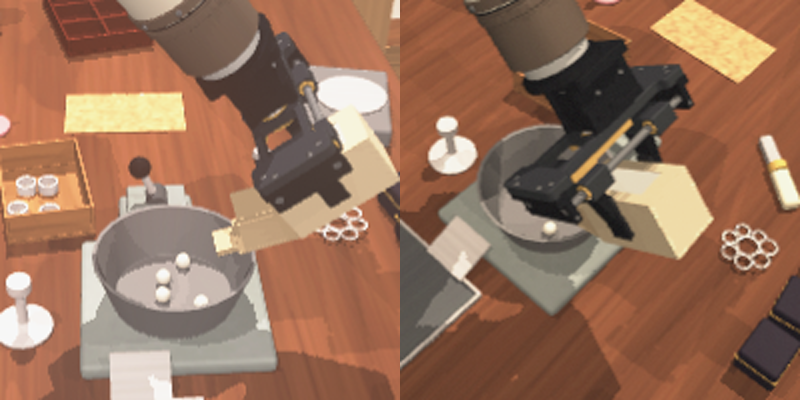

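Four balls lie in the bowl at (183,260), (163,275), (162,294) and (200,301), and the chute is empty. I'll check the joints, then level out.

Call:
move_arm(targets=[[0,0,0,0,-0.011,0,1],[0,0,0,0,-0.022,0,1],[0,0,0,0,-0.033,0,1],[0,0,0,0,-0.044,0,1],[0,0,0,0,-0.054,0,1]])

```text
t: 36.7
tool_pos: [0.7161, -0.0849, 0.1927]
tool_rot: [[0.953, -0.003, 0.303], [-0.015, -0.999, 0.038], [0.302, -0.041, -0.952]]
ft_force: [0.2, -0.5, -2.1]
gripper_width: 0.0558
grasp_force: 21.9
```

Call:
move_arm(targets=[[0,0,0,0,-0.011,0,1],[0,0,0,0,-0.022,0,1],[0,0,0,0,-0.033,0,1],[0,0,0,0,-0.044,0,1],[0,0,0,0,-0.049,0,1]])

```text
t: 37.12
tool_pos: [0.7169, -0.085, 0.1913]
tool_rot: [[1.0, -0.003, -0.001], [-0.003, -0.999, 0.04], [-0.001, -0.04, -0.999]]
ft_force: [1.0, -0.3, -1.9]
gripper_width: 0.0561
grasp_force: 21.9
```

Call:
move_arm(targets=[[0,0,0,0,0,0,1],[0,0,0,0,0,0,1],[0,0,0,0,0,0,1]])

```text
t: 37.37
tool_pos: [0.7152, -0.0851, 0.1915]
tool_rot: [[1.0, -0.003, 0.001], [-0.003, -0.999, 0.04], [0.001, -0.04, -0.999]]
ft_force: [-0.5, 0.4, -2.1]
gripper_width: 0.0561
grasp_force: 21.9
```

Run:
```python
from h import *
o=r.observe();print(o['tool_pos'],o['tool_rot'],o['ft_force'],o['joint_pos'],o['gripper_width'])
```

```text
[ 0.7152 -0.0851  0.1915] [[ 1.     -0.0029  0.0011]
 [-0.0029 -0.9992  0.0401]
 [ 0.001  -0.0401 -0.9992]] [-0.5381  0.4326 -2.113 ] [  5.0658  33.0677  13.5552  -2.4261 -70.2393  85.582 ] 0.05608159419333596
```

Call:
move_arm(targets=[[0,0,0,-0.0032,0,0.0024,1],[0,0,0,-0.0064,0,0.0048,1],[0,0,0,-0.0064,0,0.0048,1]])

```text
t: 37.62
tool_pos: [0.7149, -0.0846, 0.1921]
tool_rot: [[0.999, -0.032, 0.001], [-0.032, -0.999, -0.001], [0.001, 0.001, -1.0]]
ft_force: [0.5, 0.6, -2.5]
gripper_width: 0.0562
grasp_force: 21.9
```

Call:
move_arm(targets=[[-0.09,-0.21,0,0,0,0,1],[-0.18,-0.42,0,0,0,0,1],[-0.27,-0.63,0,0,0,0,1],[-0.353,-0.842,0,0,0,0,1]])

```text
t: 37.95
tool_pos: [0.6821, 0.0008, 0.1922]
tool_rot: [[0.999, -0.033, 0.001], [-0.033, -0.999, 0.001], [0.001, -0.001, -1.0]]
ft_force: [-0.3, 0.4, -1.7]
gripper_width: 0.0556
grasp_force: 21.9
```

Call:
move_arm(targets=[[-0.09,-0.21,0,0,0,0,1],[-0.18,-0.42,0,0,0,0,1],[-0.27,-0.63,0,0,0,0,1],[-0.353,-0.842,0,0,0,0,1]])

```text
t: 38.28
tool_pos: [0.6496, 0.0864, 0.1923]
tool_rot: [[0.999, -0.033, 0.001], [-0.033, -0.999, 0.001], [0.001, -0.001, -1.0]]
ft_force: [-0.3, 0.2, -1.1]
gripper_width: 0.0559
grasp_force: 21.9
```

Call:
move_arm(targets=[[-0.09,-0.21,0,0,0,0,1],[-0.18,-0.42,0,0,0,0,1],[-0.27,-0.63,0,0,0,0,1],[-0.353,-0.842,0,0,0,0,1]])

```text
t: 38.62
tool_pos: [0.6171, 0.1717, 0.1924]
tool_rot: [[0.999, -0.033, 0.001], [-0.033, -0.999, 0.001], [0.001, -0.001, -1.0]]
ft_force: [0.2, -0.1, -0.8]
gripper_width: 0.0559
grasp_force: 21.9
```

Call:
move_arm(targets=[[-0.09,-0.21,0,0,0,0,1],[-0.18,-0.42,0,0,0,0,1],[-0.27,-0.63,0,0,0,0,1],[-0.353,-0.842,0,0,0,0,1]])

```text
t: 38.95
tool_pos: [0.5846, 0.257, 0.1923]
tool_rot: [[0.999, -0.033, 0.001], [-0.033, -0.999, 0.001], [0.001, -0.001, -1.0]]
ft_force: [-0.0, -0.6, -2.2]
gripper_width: 0.0563
grasp_force: 21.9
```

Call:
move_arm(targets=[[-0.09,-0.21,0,0,0,0,1],[-0.18,-0.42,0,0,0,0,1],[-0.27,-0.63,0,0,0,0,1],[-0.353,-0.842,0,0,0,0,1],[-0.353,-0.842,0,0,0,0,1]])

```text
t: 39.37
tool_pos: [0.5516, 0.3448, 0.1921]
tool_rot: [[1.0, -0.029, 0.001], [-0.029, -1.0, 0.002], [0.001, -0.002, -1.0]]
ft_force: [0.9, -0.1, -1.8]
gripper_width: 0.0562
grasp_force: 21.9
```

Call:
move_arm(targets=[[0,0,0,0,0,0,1],[0,0,0,0,0,0,1]])

```text
t: 39.53
tool_pos: [0.5528, 0.3411, 0.192]
tool_rot: [[0.999, -0.033, 0.0], [-0.033, -0.999, 0.0], [0.0, -0.0, -1.0]]
ft_force: [-0.4, -0.5, -1.0]
gripper_width: 0.0561
grasp_force: 21.9
```

Call:
move_arm(targets=[[0,0,0.2,0,0,0,1],[0,0,0.4,0,0,0,1],[0,0,0.6,0,0,0,1],[0,0,0.8,0,0,0,1]])

```text
t: 39.87
tool_pos: [0.5534, 0.3402, 0.1114]
tool_rot: [[0.999, -0.035, 0.001], [-0.035, -0.999, 0.001], [0.0, -0.001, -1.0]]
ft_force: [0.1, -0.4, -2.0]
gripper_width: 0.0557
grasp_force: 21.9
```

Call:
move_arm(targets=[[0,0,0.2,0,0,0,1],[0,0,0.4,0,0,0,1],[0,0,0.6,0,0,0,1],[0,0,0.68,0,0,0,1],[0,0,0.7,0,0,0,1]])

```text
t: 40.28
tool_pos: [0.5525, 0.3396, 0.0398]
tool_rot: [[0.999, -0.034, -0.003], [-0.034, -0.999, -0.003], [-0.003, 0.003, -1.0]]
ft_force: [-0.5, 1.1, -1.6]
gripper_width: 0.0558
grasp_force: 21.9
```

Call:
move_arm(targets=[[0,0,0,0,0,0,1],[0,0,0.01,0,0,0,1],[0,0,0.02,0,0,0,1],[0,0,0.02,0,0,0,1]])

```text
t: 40.62
tool_pos: [0.5535, 0.3419, 0.0408]
tool_rot: [[0.999, -0.033, 0.001], [-0.033, -0.999, 0.001], [0.001, -0.001, -1.0]]
ft_force: [0.7, -0.6, -1.1]
gripper_width: 0.056
grasp_force: 21.9
```

Call:
move_arm(targets=[[0,0,0.01,0,0,0,1],[0,0,0.02,0,0,0,1],[0,0,0.02,0,0,0,1]])

```text
t: 40.87
tool_pos: [0.5529, 0.3415, 0.0377]
tool_rot: [[0.999, -0.033, -0.0], [-0.033, -0.999, -0.0], [-0.0, 0.0, -1.0]]
ft_force: [-0.2, -0.8, -1.7]
gripper_width: 0.0558
grasp_force: 21.9
```

Call:
move_arm(targets=[[0,0,0.01,0,0,0,1],[0,0,0.02,0,0,0,1],[0,0,0.02,0,0,0,1]])

```text
t: 41.12
tool_pos: [0.5531, 0.3417, 0.0364]
tool_rot: [[0.999, -0.033, 0.0], [-0.033, -0.999, -0.0], [0.0, 0.0, -1.0]]
ft_force: [-0.7, -0.5, 3.4]
gripper_width: 0.0556
grasp_force: 21.9
```

Call:
move_arm(targets=[[0,0,0.01,0,0,0,1],[0,0,0.01,0,0,0,1],[0,0,0.01,0,0,0,1]])

```text
t: 41.37
tool_pos: [0.5531, 0.3416, 0.0364]
tool_rot: [[0.999, -0.033, 0.001], [-0.033, -0.999, 0.0], [0.001, -0.0, -1.0]]
ft_force: [-2.8, -0.7, 8.0]
gripper_width: 0.056
grasp_force: 21.9
```

On the mat (contact 8 N). I'll ease off, release and rise.

Call:
move_arm(targets=[[0,0,-0.018,0,0,0,1],[0,0,-0.018,0,0,0,0],[0,0,-0.018,0,0,0,0],[0,0,-0.018,0,0,0,0],[0,0,-0.018,0,0,0,0]])

```text
t: 41.78
tool_pos: [0.553, 0.3414, 0.0362]
tool_rot: [[0.999, -0.033, -0.0], [-0.033, -0.999, -0.0], [-0.0, 0.0, -1.0]]
ft_force: [0.4, 1.1, 0.2]
gripper_width: 0.0748
grasp_force: 0.0
```

Call:
move_arm(targets=[[0,0,0,0,0,0,0],[0,0,-0.1,0,0,0,0],[0,0,-0.3,0,0,0,0],[0,0,-0.6,0,0,0,0],[0,0,-0.9,0,0,0,0]])

```text
t: 42.2
tool_pos: [0.5527, 0.3411, 0.1274]
tool_rot: [[0.999, -0.033, -0.001], [-0.033, -0.999, -0.002], [-0.001, 0.002, -1.0]]
ft_force: [0.3, 0.5, -0.3]
gripper_width: 0.0872
grasp_force: 0.0
```

Call:
move_arm(targets=[[-0.3,0,-0.3,0,0,0,0.5],[-0.6,0,-0.5,0,0,0,1],[-0.9,0,-0.7,0,0,0,1],[-0.9,0,-0.7,0,0,0,1],[-0.9,0,-0.7,0,0,0,1]])

```text
t: 42.62
tool_pos: [0.4626, 0.3453, 0.1994]
tool_rot: [[1.0, -0.031, 0.003], [-0.031, -1.0, 0.004], [0.003, -0.004, -1.0]]
ft_force: [0.0, 0.5, -0.8]
gripper_width: 0.0614
grasp_force: 0.0
```

Run:
```python
from h import *
o=r.observe();print(o['tool_pos'],o['tool_rot'][:,0],o['ft_force'])
a=r.camera('side')[:,:,::-1];b=r.camera('wrist')[:,:,::-1]
A=cv2.resize(a[100:290,240:390],None,fx=2.6,fy=2.6,interpolation=2);
c=b[0:200,220:420].astype(float);c=np.clip((c-150)*255/105,0,255).astype(np.uint8)
B=cv2.resize(c,(400,494),interpolation=2);B=cv2.resize(b[0:200,220:420],None,fx=2,fy=2,interpolation=2)
C=np.zeros((A.shape[0],400,3),np.uint8);C[:400]=B
cv2.imwrite('pics/back.png',np.hstack([A,C]))
```

```text
[0.4626 0.3453 0.1994] [ 0.9995 -0.031   0.0031] [ 0.018   0.5346 -0.7635]
```

View pics/back.png

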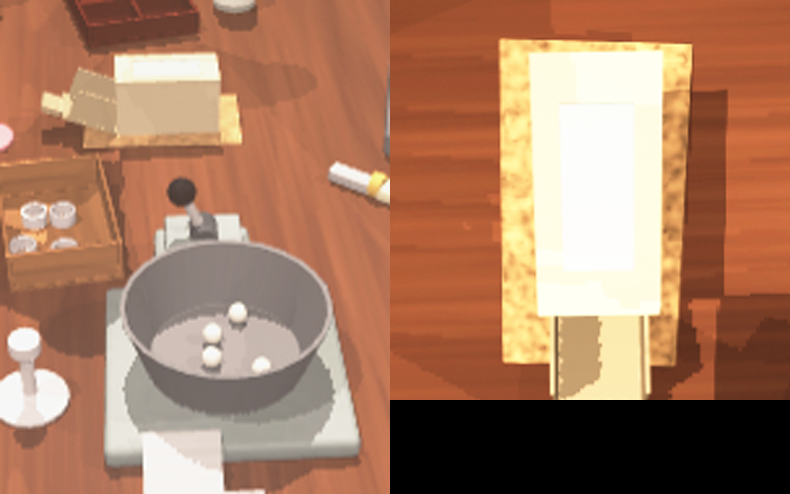

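The carton lies flat on the mat with the spout out and its window clear. Four balls are in the bowl at (237,313), (212,333), (211,356) and (261,367), four rings are in the tote, and the switch knob is at (181,191). Next is the switch.

Call:
move_arm(targets=[[0.155,0.866,0.16,0,0,0,1],[0.155,0.866,0.16,0,0,0,1],[0.155,0.866,0.16,0,0,0,1]])

```text
t: 42.97
tool_pos: [0.4747, 0.2519, 0.1775]
tool_rot: [[0.999, -0.038, -0.006], [-0.038, -0.999, -0.005], [-0.006, 0.006, -1.0]]
ft_force: [-1.0, -0.3, -0.7]
gripper_width: 0.034
grasp_force: 0.0
```

Call:
move_arm(targets=[[0.155,0.866,0.16,0,0,0,1],[0.155,0.866,0.16,0,0,0,1],[0.155,0.866,0.16,0,0,0,1]])

```text
t: 43.22
tool_pos: [0.4872, 0.1649, 0.1617]
tool_rot: [[0.999, -0.039, -0.006], [-0.039, -0.999, -0.004], [-0.006, 0.004, -1.0]]
ft_force: [-1.3, 0.6, 0.5]
gripper_width: 0.0139
grasp_force: 0.0
```

Call:
move_arm(targets=[[0.155,0.866,0.16,0,0,0,1],[0.155,0.866,0.16,0,0,0,1],[0.155,0.866,0.16,0,0,0,1],[0.155,0.866,0.16,0,0,0,1],[0.155,0.866,0.16,0,0,0,1]])

```text
t: 43.63
tool_pos: [0.5015, 0.0828, 0.1478]
tool_rot: [[0.999, -0.035, -0.001], [-0.035, -0.999, -0.001], [-0.001, 0.001, -1.0]]
ft_force: [0.1, 0.0, 0.2]
gripper_width: 0.0003
grasp_force: 0.0
```

Run:
```python
from h import *
o=r.observe();print(o['tool_pos'],o['gripper_width'])
k=r.calibration('scene');im=r.camera('scene');g=im.max(2)
def dark(im,c,R):
    m=np.zeros(im.shape[:2],np.uint8);cv2.circle(m,(int(c[0]),int(c[1])),R,1,-1)
    n,_,s,ce=cv2.connectedComponentsWithStats(((im.max(2)<60)&(m>0)).astype(np.uint8));return [(s[i],ce[i]) for i in range(1,n) if s[i,4]>15]
for c in('scene','side'):print(c,proj(c,np.array([.5475,.083,.087])),dark(r.camera(c),proj(c,np.array([.5475,.083,.087])),12))
```

```text
[0.5015 0.0828 0.1478] 0.0002640111111711807
scene [334.4699 178.0601] [(array([331, 173,   9,   9,  60], dtype=int32), array([334.85, 177.35]))]
side [309.1581 173.8938] []
```

Call:
move_arm(targets=[[0,0,0.2,0,0,0,1],[0,0,0.4,0,0,0,1],[0,0,0.6,0,0,0,1],[0,0,0.6,0,0,0,1]])

```text
t: 44.12
tool_pos: [0.4985, 0.0835, 0.0853]
tool_rot: [[0.999, -0.032, -0.007], [-0.032, -0.999, -0.003], [-0.007, 0.003, -1.0]]
ft_force: [-1.2, -0.8, -0.5]
gripper_width: 0.0006
grasp_force: 0.0
```

Call:
move_arm(targets=[[0.1,0,0,0,0,0,1],[0.2,0,0,0,0,0,1],[0.28,0,0,0,0,0,1],[0.36,0,0,0,0,0,1],[0.44,0,0,0,0,0,1]])

```text
t: 44.53
tool_pos: [0.5463, 0.0821, 0.0895]
tool_rot: [[0.999, -0.033, 0.001], [-0.033, -0.999, 0.001], [0.001, -0.001, -1.0]]
ft_force: [-1.8, 1.0, 1.4]
gripper_width: 0.0004
grasp_force: 1.0
```

Call:
move_arm(targets=[[0.06,0,0,0,0,0,1],[0.12,0,0,0,0,0,1],[0.17,0,0,0,0,0,1],[0.22,0,0,0,0,0,1],[0.22,0,0,0,0,0,1]])

```text
t: 44.95
tool_pos: [0.5677, 0.0809, 0.0881]
tool_rot: [[0.999, -0.033, -0.0], [-0.033, -0.999, -0.0], [-0.0, 0.0, -1.0]]
ft_force: [1.3, -0.2, -1.3]
gripper_width: 0.0007
grasp_force: 0.1
```

```bash
cat > d.py <<'E'
from h import *
o=r.observe();print(o['tool_pos'],o['ft_force'])
for c in('scene','side'):
    for a in (-.5,.3,.4,.5,.6): 
        print(c,a,proj(c,np.array([.5715+.05*np.sin(a),.082,.043+.05*np.cos(a)])))
    p=proj(c,np.array([.59,.082,.087]));im=r.camera(c);m=np.zeros(im.shape[:2],np.uint8);cv2.circle(m,(int(p[0]),int(p[1])),16,1,-1)
    n,_,s,ce=cv2.connectedComponentsWithStats(((im.max(2)<70)&(m>0)).astype(np.uint8));print([(s[i].tolist(),ce[i]) for i in range(1,n) if s[i,4]>10])
E
python3 d.py
```

```text
[0.5677 0.0809 0.0881] [ 1.2656 -0.2445 -1.3204]
scene -0.5 [334.2335 178.3164]
scene 0.3 [346.3319 184.7944]
scene 0.4 [347.7636 186.1645]
scene 0.5 [349.1206 187.6164]
scene 0.6 [350.3876 189.1337]
[([332, 170, 21, 22, 224], array([343.4375, 181.3527]))]
side -0.5 [309.2067 174.1852]
side 0.3 [325.8768 171.9277]
side 0.4 [327.8783 172.4268]
side 0.5 [329.7872 173.0909]
side 0.6 [331.5836 173.9121]
[([311, 164, 28, 15, 289], array([323.3529, 170.6436]))]
```

Call:
move_arm(targets=[[0.03,0,0,0,0,0,1],[0.05,0,0,0,0,0,1],[0.05,0,0,0,0,0,1]])

```text
t: 45.3
tool_pos: [0.5689, 0.0807, 0.0882]
tool_rot: [[0.999, -0.033, -0.007], [-0.033, -0.999, -0.001], [-0.007, 0.002, -1.0]]
ft_force: [-8.2, 2.0, 5.8]
gripper_width: 0.0006
grasp_force: 4.2
```

Call:
move_arm(targets=[[0.02,0,0,0,0,0,1],[0.03,0,0,0,0,0,1],[0.03,0,0,0,0,0,1]])

```text
t: 45.55
tool_pos: [0.5693, 0.0805, 0.0881]
tool_rot: [[0.999, -0.034, -0.012], [-0.034, -0.999, -0.002], [-0.012, 0.002, -1.0]]
ft_force: [-15.0, 3.8, 9.4]
gripper_width: 0.0004
grasp_force: 7.5
```

Call:
move_arm(targets=[[0.01,0,0,0,0,0,1],[0.02,0,0,0,0,0,1],[0.02,0,0,0,0,0,1]])

```text
t: 45.8
tool_pos: [0.5695, 0.0805, 0.0881]
tool_rot: [[0.999, -0.034, -0.016], [-0.034, -0.999, -0.002], [-0.016, 0.003, -1.0]]
ft_force: [-19.6, 6.0, 12.1]
gripper_width: 0.0005
grasp_force: 9.8
```

Firm stop: position holds at 0.5695 while the force rises to 20 N, so the lever is fully over. I'll back off, retreat upward and verify.

Call:
move_arm(targets=[[-0.15,0,0,0,0,0,1],[-0.4,0,0,0,0,0,1],[-0.8,0,-0.2,0,0,0,1],[-0.8,0,-0.6,0,0,0,1],[-0.8,0,-1,0,0,0,1]])

```text
t: 46.22
tool_pos: [0.4927, 0.082, 0.1877]
tool_rot: [[0.999, -0.032, -0.007], [-0.032, -0.999, -0.004], [-0.006, 0.004, -1.0]]
ft_force: [2.4, 1.7, 1.5]
gripper_width: 0.0005
grasp_force: 0.0
```

Call:
move_arm(targets=[[-0.3,0,-0.4,0,0,0,1],[-0.6,0,-0.8,0,0,0,1],[-0.6,0,-0.8,0,0,0,1],[-0.6,0,-0.8,0,0,0,1]])

```text
t: 46.55
tool_pos: [0.4374, 0.086, 0.2735]
tool_rot: [[0.999, -0.031, 0.01], [-0.031, -0.999, 0.005], [0.01, -0.005, -1.0]]
ft_force: [-0.4, 0.8, -0.4]
gripper_width: 0.0004
grasp_force: 0.0
```

```bash
python3 d.py
python3 - <<'E'
from h import *
print('tray',rings('side'))
a=r.camera('side').astype(int);m=(a.min(2)>175).astype(np.uint8)
# white blobs (rings / balls) back on the table
n,_,s,ce=cv2.connectedComponentsWithStats(m[130:290,200:400].copy())
for i in range(1,n):
    if s[i,4]>8: print(s[i,4],ce[i]+[200,130])
E
```

```text
[0.4374 0.086  0.2735] [-0.391   0.8398 -0.4066]
scene -0.5 [334.2335 178.3164]
scene 0.3 [346.3319 184.7944]
scene 0.4 [347.7636 186.1645]
scene 0.5 [349.1206 187.6164]
scene 0.6 [350.3876 189.1337]
[([343, 183, 10, 9, 69], array([347.6667, 187.0145]))]
side -0.5 [309.2067 174.1852]
side 0.3 [325.8768 171.9277]
side 0.4 [327.8783 172.4268]
side 0.5 [329.7872 173.0909]
side 0.6 [331.5836 173.9121]
[]
tray []
54 [300.6667 130.2778]
11 [398.7273 135.3636]
63 [261.9206 139.254 ]
134 [234.0597 153.4627]
73 [374.1918 166.5205]
95 [393.     173.8211]
65 [252.7538 182.0308]
62 [263.5161 181.5645]
11 [320.4545 183.5455]
105 [308.0286 189.0762]
74 [328.5135 187.0676]
32 [300.9688 194.0312]
48 [248.2917 193.2917]
32 [264.1562 192.875 ]
16 [397.3125 201.625 ]
1328 [299.6777 263.5083]
398 [368.9447 250.7211]
922 [326.4664 231.987 ]
105 [248.6762 231.9048]
405 [249.2519 253.716 ]
22 [256.0909 244.6364]
```

```bash
python3 -c "
from workcell import r
print(r.close_job())"
```

```text
the job is handed in; nothing more can be done
None
```

I handed the job in with all four blanks in the tote, the four balls I could see in the bowl, the carton back flat on its mat with the spout out, and the switch lever pushed hard against its stop; no verdict came back.

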